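# Make up and book out a levelling kit

## Task

Make up the levelling kit at the stores bench: reach in under the shelf, press down the far end of the slotted plate and push it down the slope of the fitted tray until the near end is tipped up and stays up by itself, then take the plate out by the raised end and lay it (do not drop it) flat and lengthwise on both runners of the wooden issue tray. Then turn the tin on its scan spot until its label faces the scanner window, let go of it, and press the confirm key beside it all the way down to book the kit out. Leave the plain plate in its pocket, keep the tin standing and leave everything else where it is.

Things in the scene. Friction and masses are not known exactly. Their poses are not given: they have to be found in the camera images.
- shim_mid (a point): Plate to take: bare aluminium, outline 160 x 46 x 5, about 90 g, a 16 wide slot running 60 in from its -x end (two prongs 15 wide). Point: middle of the outline, half-way through the thickness; x along the length away from the slot, z up. Centre of mass at x = +7.5. Starts in one of the fitted tray's two pockets, top flush with the tray's top, slotted end towards the robot, x as the tray's.
- blank_mid (a point): The plain plate, same outline and metal but without a slot, in the other pocket (which pocket is which varies). Same point and axes. Stays where it is.
- shim_tray: Fixed fitted tray of slippery black plastic, 194 (x) x 140 (y) x 43 high; origin at the centre of its underside, x away from the robot. Two pockets, centre lines at y = +31.5 and -31.5, each 49 wide, from x = -83 to +83, open above. Level seat at height 38 from x = -83 to +11; from there the floor falls at 25 degrees towards +x, to about height 4 at the far end wall.
- rock_edge (a point): Where the seats end and the slope begins (tray x = +11, y = 0, height 38). A plate's far 66 mm lies over the hollow. Pressed there (under 1 N is enough) it rocks over this edge onto the slope. Let go there it may rock back; pushed on about 10 mm down the slope, its lower end at the far wall, it stays tipped 25 degrees, near end some 35 mm up.
- riser: Fixed steel shelf above the far end of the fitted tray. Origin: centre of its footprint at bench height, x away from the robot. Deck 200 (x) x 500 (y), underside at height 180, front edge at x = -100, about 45 beyond the rocking edge, so an upright gripper cannot press the plate's far end. Side panels at y = +/-246, from x = -35 back. Bins on it reach height 260.
- issue_tray: Fixed open wooden tray, 200 (x) x 140 (y) x 24 high outside, walls 6 thick. Origin at the centre of its underside. Two runners 170 long (along x) x 8 wide stand on its floor (floor at height 6) with centre lines at y = +13 and y = -13, tops at height 22: the plate is laid along them, either end first.
- scanner: Fixed scan stand: grey base 200 (x) x 240 (y) x 10 high, origin at the centre of its underside. Scanner head at x = +60 to +94, y = -92 to -7, up to height 145, its window looking along -x at the scan spot. A key pod (top at height 32) stands at x = -45, y = +75.
- scan_spot (a point): Centre of the ringed scan spot on top of the scan stand's base (height 10), 103 mm in front of the window.
- window (a point): Centre of the scanner's window, height 104.
- tin_mid (a point): Round tin, point on its axis half-way up: diameter 58, height 105, about 0.32 kg, standing near the scan spot. Its x axis points out through the middle of the paper label on its side; a paper seal strip runs from the label up over the rim onto the lid on the same side.
- tin_label (a point): Middle of the label, on the tin's side (29 mm from the axis) half-way up.
- key_top (a point): Centre of the top of the round confirm key (diameter 32) on the key pod, 54 mm above the bench; it moves down 6 mm against a spring, fully down at 5 N.
- key (a joint): Travel of the confirm key in m: 0 up, 0.006 fully down; springs back.
- wrench: Bystander: open wrench, 190 long, lying.
- bearing: Bystander: steel bearing ring, diameter 72, 18 high.
- jar: Bystander: amber jar, diameter 60, 85 high.
- driver: Bystander: screwdriver, 200 long, lying.
- nutblock: Bystander: dark steel block 60 x 45 x 30.
- mug: Bystander: white mug, diameter 80, 90 high.
- flange: Bystander: dark steel flange, diameter 70, 40 high.
Things that resemble listed ones, but are neither listed nor needed, are in the scene too. What is shaped like the part that bears shim_mid but blue or red is not meant.

How it is judged:
By the outcome, as a careful person would: the job done as asked, in the order asked, and still so for the second after the job is handed in, with the robot touching nothing.
It also fails if it takes over 72 s, if anything falls off the work surface, if the arm or the gripper's body presses on something with over 40 N, if the wrist force passes 120 N, or if a joint passes its speed limit or range.

## Robot

A 7-joint arm with a two-finger parallel gripper is mounted at the origin on the work surface. World frame = base frame: x ahead of the robot, y to its left, z up, the work surface at z = 0. Lengths are in m, angles in rad, forces in N, time in s.
With the tool pointing down it reaches from about 0.425 to 0.925 m from the base axis. Payload 6.8 kg.
Tool frame: the origin (TCP) lies at the centre of the arm's flange, where the gripper is bolted on; the fingertips stand 173 mm ahead of it and the grasp point (between the pads) lies 155 mm ahead of it (finger_overhang is the distance from the TCP to the fingertips, in m); y points along the fingers, z is the direction in which the jaws open and shut, and the axes are right-handed (so a half turn about y gives the same grasp; the last joint's range is limited). The gripper opens to 85 mm and grips with 20 to 120 N. Pads are 22 mm wide; open, the fingers measure 114 mm over their backs; the gripper's body (76 mm by 85 mm) begins 54 mm behind the grasp point. The pads swing forward as they close: fully open they stand 13 mm farther back than shut.
Start: joints at [1.109, 0.477, 0.022, 1.555, -0.011, 1.109, -0.083], TCP at [0.234, -0.633, 0.405] pointing down, gripper open.
Joint ranges: [-2.96, 2.96], [-0.34, 2.1], [-1.41, 1.46], [0.24, 2.44], [-1.37, 4.51], [0.17, 1.92], [-2.96, 2.96]. Speed limits (rad/s): [2.39, 2.39, 3.14, 3.14, 3.14, 3.14, 3.14].

## Interface

Orientations are given as a rotation vector (axis times angle).
In Python, from bench import get_obs, grab_frame, hand_in, finger_overhang gives the robot as it stands. The module is installed in compiled form; this text tells all that it offers.
- The arm moves only by the shell command python3 -m jog 'ROWS' [FORCE]. ROWS is JSON, a list of rows, each a list of 3 entries, a list of its own where there are three numbers: the shift along the tool's x, y, z in cm, then the turn about the tool's y in rad, then the gripper command: -1 is fully open, 1 is shut, values between are in proportion. In form: [[[x, y, z], twist, gripper], ...]. A call has 1 to 10 rows; each row is the pose to reach, as a shift and turn from the pose commanded when the call began, along the tool's axes at that moment; what a row does not reach only later rows make up. A row lasts 1/8 s, in which the tool goes at most 62.5 mm and 10.7 degrees, less where a joint would pass 70% of its speed; a pose out of reach is approached as far as the arm can. A call with a gripper value outside its range is refused whole. The fingers move at their own pace and stop on an object; FORCE is the grip in N (left out, the last holds). Time passes only in rows, so rows that repeat a pose let the fingers close. It gives the time, the measured TCP pose, the force and the opening at its end, in the units of the state.
- get_obs(): the state, without advancing time (a new reading comes with each control period).
- grab_frame(name): name is "side" or "top" or "wrist"; returns a dict with "image" (384x512x3 uint8, blue, green, red), "fx", "fy", "cx", "cy" (pixels), "distortion" ([k1, k2, p1, p2, k3] as OpenCV has them; the pictures are not rectified), "origin" and "rotation" of the camera in the world. Camera axes: x right, y up, looking along -z (the intrinsics and any distortion apply to the point x, -y, -z); pixel columns grow to the right and rows downward; lengths in m; the calibration is good to about 2 mm. A picture is of the moment at which its call begins. There is no depth.
- hand_in(): hands the job in, once; it reports no verdict.
The state is a dict: "clock": time; "joints": joint angles; "qvel": joint speeds; "tau": joint torques, N m; "tcp_pos": TCP position; "orientation": TCP orientation; "contact_force": force on the tool from outside, world axes, zero at the start; "moment": the same for the moment, N m; "grip_width": finger opening in m.
Only numpy, scipy, OpenCV 4.12 (cv2) and the standard library are available. Lean on these libraries where they do the work, as an engineer would, in place of code of your own. Each camera call takes 0.05 s, during which the arm holds its last target.

## Working session

There is one attempt and no reset: what is moved stays moved. The work goes in short steps, Python scripts to look and compute and a shell command to move; the robot and the scene stay as the last step left them, time stands still between calls to the robot, and variables do not carry over. Pictures are saved under pics/ and viewed, and the job is handed in when it is done.

```bash
mkdir -p pics; ls
python3 - <<'E'
from bench import get_obs, grab_frame, finger_overhang
import cv2
o=get_obs(); print({k:(v if not hasattr(v,'round') else v.round(4) if hasattr(v,'shape') else v) for k,v in o.items()})
for n in ["side","top","wrist"]:
    f=grab_frame(n); cv2.imwrite(f"pics/{n}0.png",f["image"])
    print(n,{k:f[k] for k in f if k!="image"})
E
```

```text
pics
{'clock': 0.0, 'joints': array([ 1.1089,  0.4778,  0.0223,  1.5564, -0.0115,  1.1093, -0.0831]), 'qvel': array([ 0.0007,  0.0001, -0.0016, -0.001 ,  0.0003,  0.0005, -0.0009]), 'tau': array([ 6.00000e-04, -5.96450e+01,  1.60860e+00, -2.81197e+01,
        1.26000e-02,  9.40000e-03,  0.00000e+00]), 'tcp_pos': array([ 0.2338, -0.6329,  0.4037]), 'orientation': array([-0.3632,  2.0308, -2.0272]), 'contact_force': array([-1.5148,  0.3518, -0.0914]), 'moment': array([ 0.0298, -0.0084,  0.0435]), 'grip_width': 0.08544443211611003}
side {'fx': 469.69839649220154, 'fy': 469.69839649220154, 'cx': 252.64591820748956, 'cy': 192.62360445313792, 'distortion': array([0.00899896, 0.        , 0.        , 0.        , 0.        ]), 'origin': array([-0.24203688,  1.11722577,  0.86321066]), 'rotation': array([ 0.41827892, -1.27789793, -2.25043098])}
top {'fx': 354.9735475157495, 'fy': 354.9735475157495, 'cx': 253.9970790916875, 'cy': 194.16543646768315, 'distortion': array([-0.0044438,  0.       ,  0.       ,  0.       ,  0.       ]), 'origin': array([0.39944972, 0.08303931, 1.15788089]), 'rotation': array([ 0.09814076, -0.09404014, -1.59780977])}
wrist {'fx': 335.7015744494867, 'fy': 335.7015744494867, 'cx': 260.61804141428274, 'cy': 194.62160537025463, 'distortion': array([-0.06110172,  0.        ,  0.        ,  0.        ,  0.        ]), 'origin': array([ 0.29930663, -0.60917931,  0.37342406]), 'rotation': array([-0.24206038,  0.17044875, -1.208923  ])}
```

View pics/top0.png

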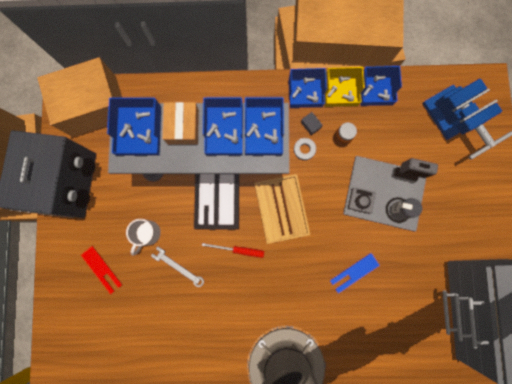

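View pics/side0.png

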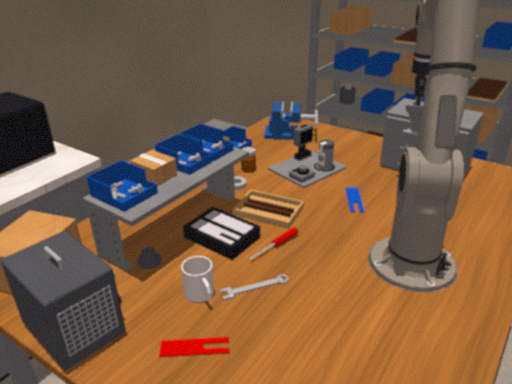

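View pics/wrist0.png

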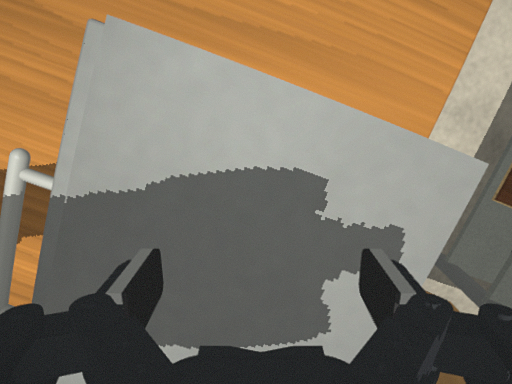

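```bash
cat > h.py <<'E'
import numpy as np, cv2
from bench import get_obs, grab_frame
from scipy.spatial.transform import Rotation as R
def ray(f,uv):
    K=np.array([[f["fx"],0,f["cx"]],[0,f["fy"],f["cy"]],[0,0,1]])
    p=cv2.undistortPoints(np.array(uv,float).reshape(-1,1,2),K,f["distortion"]).reshape(-1,2)
    d=np.c_[p[:,0],-p[:,1],-np.ones(len(p))]
    return R.from_rotvec(f["rotation"]).apply(d)
def plane(f,uv,z):
    d=ray(f,uv); o=f["origin"]; return o+d*((z-o[2])/d[:,2])[:,None]
def proj(f,P):
    K=np.array([[f["fx"],0,f["cx"]],[0,f["fy"],f["cy"]],[0,0,1]])
    c=R.from_rotvec(f["rotation"]).inv().apply(np.atleast_2d(P)-f["origin"])
    c=c*[1,-1,-1]
    return cv2.projectPoints(c,np.zeros(3),np.zeros(3),K,f["distortion"])[0].reshape(-1,2)
def crop(f,name,x0,y0,x1,y1,s):
    c=cv2.resize(f["image"][y0:y1,x0:x1],None,fx=s,fy=s,interpolation=cv2.INTER_CUBIC); cv2.imwrite("pics/"+name+".png",c)
E
python3 - <<'E'
from h import *
f=grab_frame("top"); crop(f,"t1",180,160,320,250,5.5); crop(f,"t2",330,100,450,240,4)
g=grab_frame("side"); crop(g,"s1",160,170,320,270,5); crop(g,"s2",260,110,360,190,7)
o=get_obs(); r=R.from_rotvec(o["orientation"]).as_matrix(); print(r.round(3)); 
w=grab_frame("wrist"); print((r.T@(w["origin"]-o["tcp_pos"])).round(3))
E
```

```text
[[-0.938 -0.     0.346]
 [-0.346  0.001 -0.938]
 [ 0.    -1.    -0.001]]
[-0.07  0.03  0.  ]
```

View pics/t1.png

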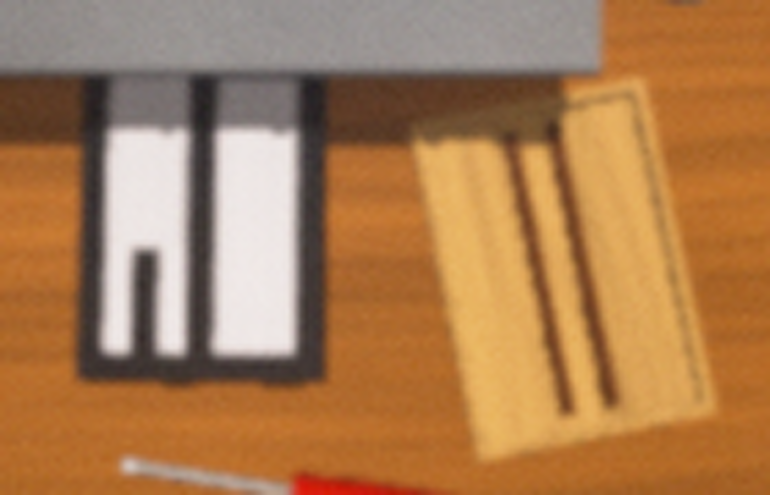

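View pics/t2.png

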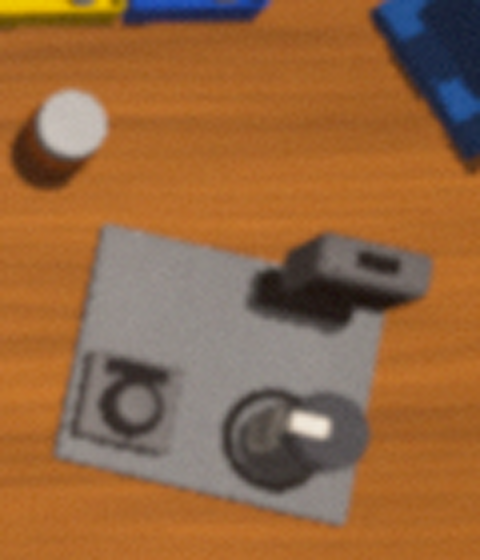

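View pics/s1.png

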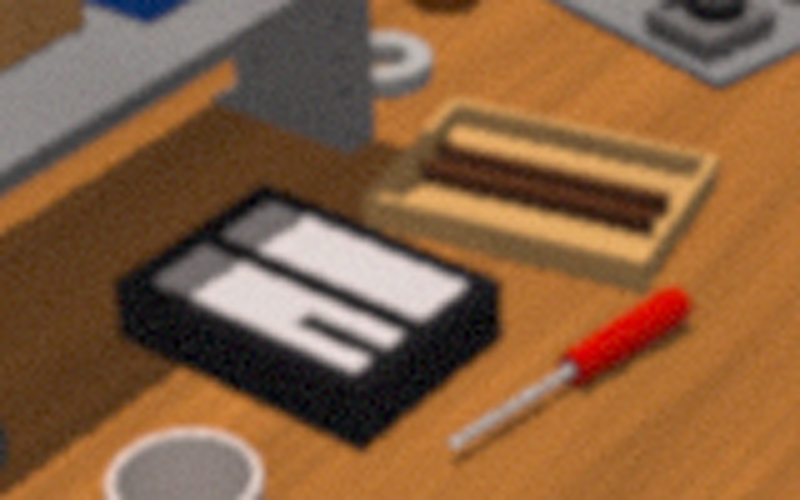

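View pics/s2.png

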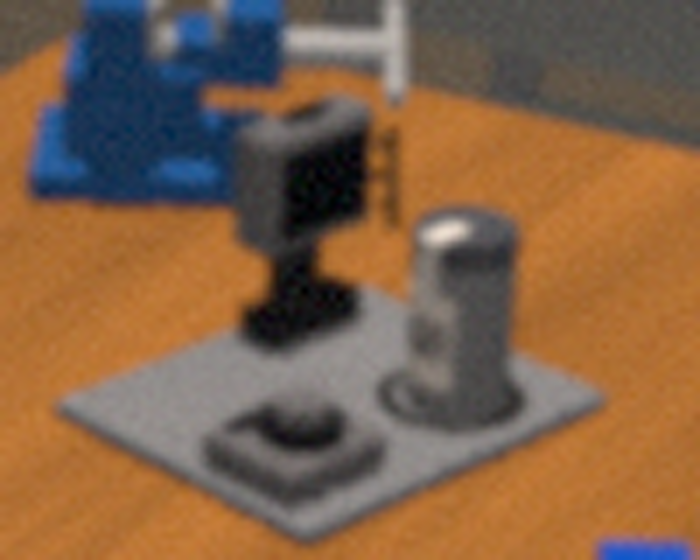

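Candidates: slotted bare plate at top (206,204) in the left pocket; plain plate at (227,200) in the right pocket; blue slotted (355,272) and red slotted (102,270) decoys lying on the bench. The crop confirms the left-pocket one has the slot (notch at ~(206,215)). The tin is at (411,207), its white seal strip on the lid pointing to image left; key at (363,200).

Run:
```python
from h import *
f=grab_frame("top"); g=grab_frame("side")
def c1(p): p=np.array(p,float); return (p+.5)/5.5-.5+[180,160]
def c2(p): p=np.array(p,float); return (p+.5)/4-.5+[330,100]
def s1(p): p=np.array(p,float); return (p+.5)/5-.5+[160,170]
def P(n,fr,px,z): print(n,(plane(fr,px,z)*1000).round(1)[:,:2].tolist())
P("tray near corners",f,c1([[80,378],[325,378]]),.043)
P("shim L,R near, mid-left,right at y=180",f,c1([[99,355],[188,355],[106,140],[190,140]]),.043)
P("blank",f,c1([[211,355],[298,355],[214,140],[301,140]]),.043)
P("slot",f,c1([[144,250],[144,355]]),.043)
P("shelf edge (z .18 +?)",f,c1([[10,74],[590,74]]),.18)
P("issue corners FL FR NR NL",f,c1([[412,125],[643,80],[716,412],[482,460]]),.024)
P("runners L near,R near,L far,R far",f,c1([[566,412],[611,405],[511,132],[553,125]]),.022)
P("base corners FL, NL, NR",f,c2([[105,223],[56,458],[345,524]]),.010)
P("spot",f,c2([[272,440]]),.010)
P("key",f,c2([[133,403]]),.054)
P("tin lid",f,c2([[328,431]]),.115)
P("seal",f,c2([[290,415],[330,427],[292,428],[328,438],[331,416]]),.115)
# side tray
P("side tray corners far-left? near etc",g,s1([[270,188],[118,285],[365,405],[498,285]]),.043)
P("side issue",g,s1([[460,98],[718,157],[648,250],[370,195]]),.024)
P("side base L,B,R",g,(np.array([[58,407],[305,540],[605,400]])+.5)/7-.5+[260,110],.010)
```

```text
tray near corners [[433.9, 274.4], [429.8, 135.0]]
shim L,R near, mid-left,right at y=180 [[446.6, 263.4], [445.2, 212.7], [570.4, 258.2], [568.9, 209.7]]
blank [[444.8, 199.6], [443.3, 150.0], [568.5, 195.8], [567.0, 145.6]]
slot [[505.9, 237.0], [445.9, 237.8]]
shelf edge (z .18 +?) [[584.8, 285.2], [576.0, -9.7]]
issue corners FL FR NR NL [[576.9, 81.2], [599.6, -55.5], [404.3, -89.2], [380.8, 46.7]]
runners L near,R near,L far,R far [[406.8, -2.9], [410.1, -29.0], [571.3, 23.2], [574.7, -1.7]]
base corners FL, NL, NR [[659.0, -255.7], [466.6, -203.8], [406.7, -432.7]]
spot [[476.0, -379.3]]
key [[505.1, -255.4]]
tin lid [[474.4, -378.7]]
seal [[487.0, -351.7], [477.3, -380.4], [477.4, -352.4], [469.2, -378.3], [485.4, -381.8]]
side tray corners far-left? near etc [[614.0, 132.1], [621.6, 270.7], [423.4, 281.9], [427.6, 141.1]]
side issue [[596.5, -59.1], [404.5, -90.7], [385.5, 32.9], [572.8, 79.1]]
side base L,B,R [[653.5, -251.3], [464.5, -197.2], [402.9, -426.6]]
```

```bash
cat >> h.py <<'E'
def to(x,y,z,zang=None):
    """print shift (cm, tool axes) and twist to reach TCP (m) with tool z at world angle zang (deg)"""
    o=get_obs(); M=R.from_rotvec(o["orientation"]).as_matrix()
    s=M.T@(np.array([x,y,z])-o["tcp_pos"])*100
    a=np.degrees(np.arctan2(M[1,2],M[0,2]))
    tw=None if zang is None else -((zang-a+180)%360-180)*np.pi/180
    print("t",round(float(o["clock"]),2),"tcp",o["tcp_pos"].round(4),"zang",a.round(1),"F",o["contact_force"].round(1),"grip",round(float(o["grip_width"]),4),"| shift",s.round(2),"twist",None if tw is None else round(tw,3))
E
python3 -c "
from h import *
to(.5,-.2,.405,0)"
```

```text
t 0.4 tcp [ 0.2338 -0.6332  0.4046] zang -69.7 F [-0.3 -0.3  0.8] grip 0.0853 | shift [-39.97  -0.04 -31.41] twist -1.217
```

```bash
python3 -m jog '[[[-40,0,-31.4],-1.2,-1],[[-40,0,-31.4],-1.2,-1],[[-40,0,-31.4],-1.2,-1],[[-40,0,-31.4],-1.2,-1],[[-40,0,-31.4],-1.2,-1],[[-40,0,-31.4],-1.2,-1],[[-40,0,-31.4],-1.2,-1],[[-40,0,-31.4],-1.2,-1],[[-40,0,-31.4],-1.2,-1],[[-40,0,-31.4],-1.2,-1]]' 40; python3 -c "
from h import *
print(get_obs()['joints'].round(2))
to(.46,.23,.405,90)"
```

```text
clock: 1.65
tcp_pos: [0.5004, -0.1999, 0.4047]
orientation: [-1.202, 1.221, -1.221]
contact_force: [0.7, -0.6, -0.3]
grip_width: 0.0852
[ 0.62  0.29 -0.42  1.86  0.14  1.03  0.12]
t 1.65 tcp [ 0.5004 -0.1999  0.4047] zang -0.9 F [ 0.7 -0.6 -0.3] grip 0.0852 | shift [-4.292e+01 -4.000e-02 -4.720e+00] twist -1.587
```

```bash
python3 -m jog '[[[-43,0,-4.7],-1.59,-1],[[-43,0,-4.7],-1.59,-1],[[-43,0,-4.7],-1.59,-1],[[-43,0,-4.7],-1.59,-1],[[-43,0,-4.7],-1.59,-1],[[-43,0,-4.7],-1.59,-1],[[-43,0,-4.7],-1.59,-1],[[-43,0,-4.7],-1.59,-1],[[-43,0,-4.7],-1.59,-1],[[-43,0,-4.7],-1.59,-1]]'; python3 -c "
from h import *
print(get_obs()['joints'].round(2))
to(.5,.26,.4,148.2)
w=grab_frame('wrist');cv2.imwrite('pics/w1.png',w['image']);print(w['origin'],w['rotation'])
np.save('w1.npy',w,allow_pickle=True)"
```

```text
clock: 2.9
tcp_pos: [0.4616, 0.2287, 0.4043]
orientation: [-1.572, 0.002, -0.001]
contact_force: [0.1, 0.8, -0.5]
grip_width: 0.0851
[ 0.17  0.34 -0.91  1.89  0.31  1.06  0.7 ]
t 2.9 tcp [0.4616 0.2287 0.4043] zang 89.9 F [ 0.1  0.8 -0.5] grip 0.0851 | shift [3.83 0.43 3.14] twist -1.018
[0.39226889 0.22843876 0.37394295] [-0.219067   -0.21636731  1.5575272 ]
```

View pics/w1.png

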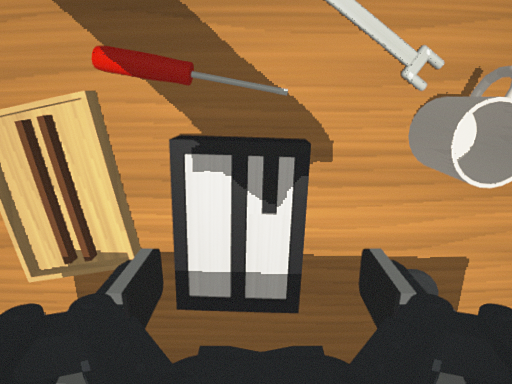

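The wrist view shows the whole fitted tray (corners ~ (171,139),(309,142),(298,312),(177,308)), with the slotted plate on the right (slot at (270,190)), and issue tray at left.

Run:
```python
from h import *
w=np.load('w1.npy',allow_pickle=True).item()
crop(w,"w1c",160,125,320,325,3.0)
crop(w,"w1i",0,85,150,290,2.9)
def P(n,px,z): print(n,(plane(w,px,z)*1000).round(1)[:,:2].tolist())
# threshold masks: plates & tray
im=w["image"]; hsv=cv2.cvtColor(im,cv2.COLOR_BGR2HSV)
m=((hsv[...,1]<40)&(hsv[...,2]>75)).astype(np.uint8); m[:145]=0;m[305:]=0;m[:,:180]=0;m[:,302:]=0
n,l,st,c=cv2.connectedComponentsWithStats(m)
for i in range(1,n):
    if st[i,4]>500:
        cs,_=cv2.findContours((l==i).astype(np.uint8),0,2); b=cv2.boxPoints(cv2.minAreaRect(max(cs,key=len)))
        print(st[i].tolist(),b.round(1).tolist()); P("plate",b,.043)
        q=cv2.approxPolyDP(max(cs,key=len),3,True)[:,0]; print(q.tolist()); P("poly",q,.043)
```

```text
[184, 153, 48, 144, 6438] [[184.0, 153.0], [231.0, 153.0], [231.0, 296.0], [184.0, 296.0]]
plate [[443.3, 151.7], [443.5, 198.5], [605.5, 194.0], [605.8, 140.6]]
[[185, 153], [189, 294], [230, 296], [231, 155]]
poly [[443.3, 152.7], [603.1, 146.5], [605.5, 192.9], [445.5, 198.4]]
[245, 156, 50, 143, 5540] [[242.1999969482422, 297.29998779296875], [247.5, 155.3000030517578], [294.29998779296875, 157.0], [289.0, 299.0]]
plate [[607.1, 206.7], [445.9, 214.8], [447.7, 261.3], [609.5, 259.6]]
[[248, 156], [245, 297], [285, 298], [294, 157], [279, 157], [276, 212], [263, 213], [263, 157]]
poly [[446.6, 215.3], [606.8, 209.8], [608.2, 255.0], [447.7, 261.0], [447.7, 246.1], [505.4, 243.7], [506.4, 230.2], [447.6, 230.2]]
```

View pics/w1c.png

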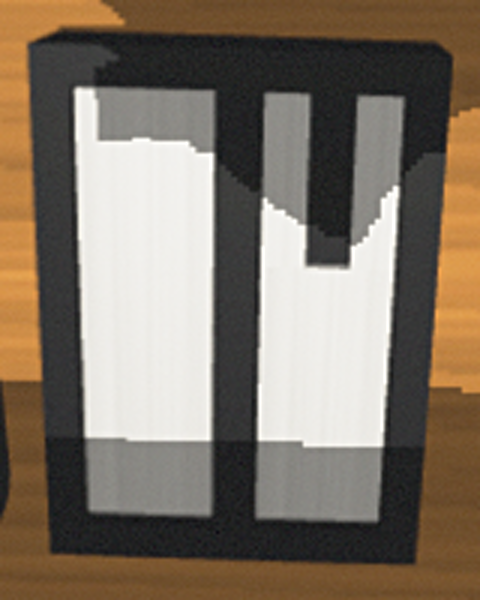

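View pics/w1i.png

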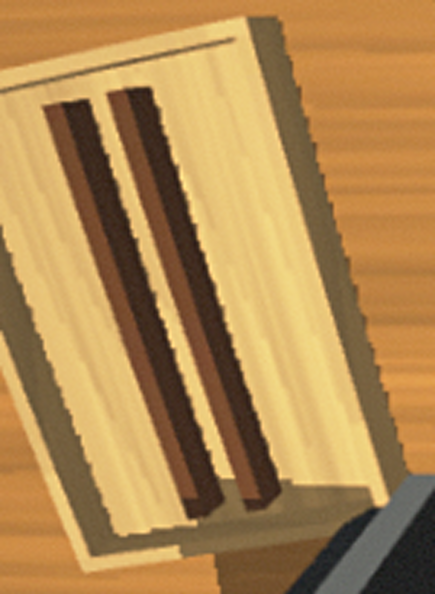

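```bash
python3 -c "
from h import *
to(.505,.2665,.24,147)"
```

```text
t 2.95 tcp [0.4615 0.2289 0.4044] zang 89.8 F [-0.4  0.2 -0.7] grip 0.0856 | shift [ 4.34 16.44  3.79] twist -0.998
```

```bash
python3 -m jog '[[[4.3,8,3.8],-1,-1],[[4.3,8,3.8],-1,-1],[[4.3,8,3.8],-1,-1],[[4.3,8,3.8],-1,-1],[[4.3,16.4,3.8],-1,-1],[[4.3,16.4,3.8],-1,-1],[[4.3,16.4,3.8],-1,-1],[[4.3,16.4,3.8],-1,-1]]'; python3 -c "
from h import *
print(get_obs()['joints'].round(2))
to(.516,.267,.22,147)
w=grab_frame('wrist');cv2.imwrite('pics/w2.png',w['image']);
w=grab_frame('side');crop(w,'s3',60,40,360,270,2.6)
w=grab_frame('top');crop(w,'t3',150,90,330,260,4)
"
```

```text
clock: 3.95
tcp_pos: [0.5042, 0.2687, 0.2418]
orientation: [-1.427, -0.78, 0.778]
contact_force: [0.3, 0.7, 0.0]
grip_width: 0.0853
[ 0.1   0.72 -0.95  1.89  0.74  0.93  1.36]
t 3.95 tcp [0.5042 0.2687 0.2418] zang 147.3 F [0.3 0.7 0. ] grip 0.0853 | shift [ 0.49  2.18 -1.08] twist 0.004
```

View pics/s3.png

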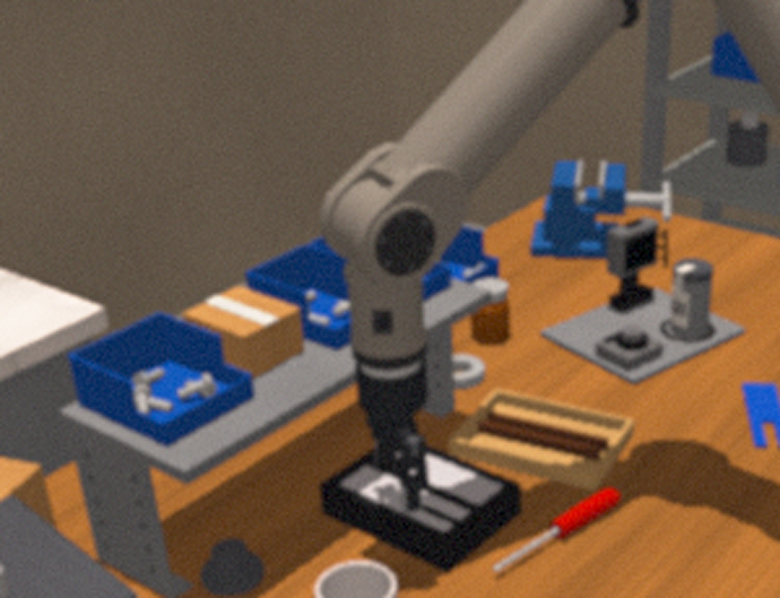

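View pics/w2.png

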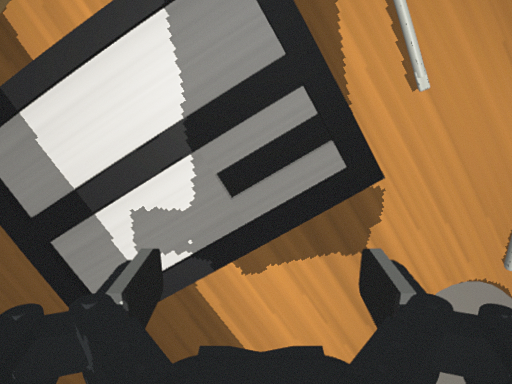

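View pics/t3.png

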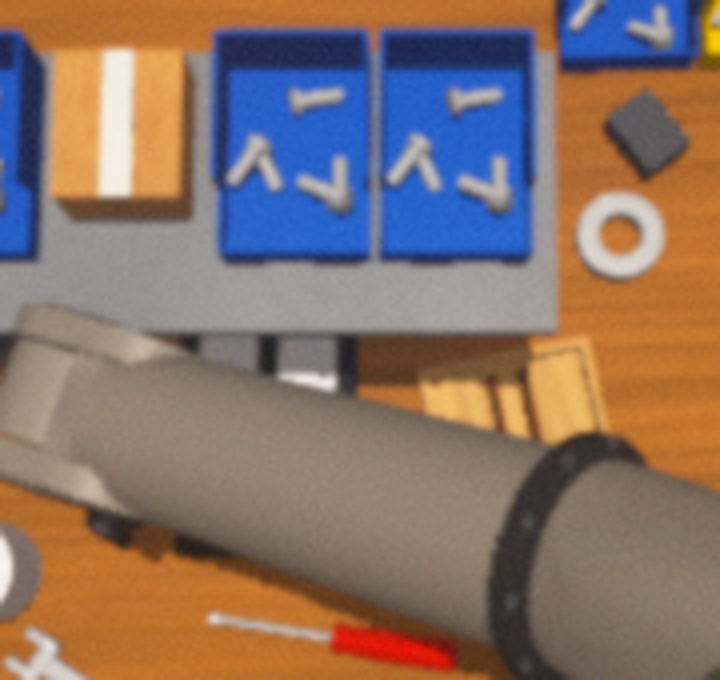

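```bash
python3 -m jog '[[[0.5,2.7,-1.1],0,-1],[[0.5,3.1,-1.1],0,-1],[[0.5,3.1,-1.1],0,-1]]'; python3 -c "
from h import *
to(.516,.267,.2,147)
w=grab_frame('side');crop(w,'s4',160,150,300,270,5)
"
```

```text
clock: 4.47
tcp_pos: [0.5152, 0.2673, 0.2103]
orientation: [-1.426, -0.781, 0.781]
contact_force: [-0.1, 0.2, -0.3]
grip_width: 0.0852
t 4.47 tcp [0.5152 0.2673 0.2103] zang 147.4 F [-0.1  0.2 -0.3] grip 0.0852 | shift [ 0.02  1.03 -0.08] twist 0.007
```

View pics/s4.png

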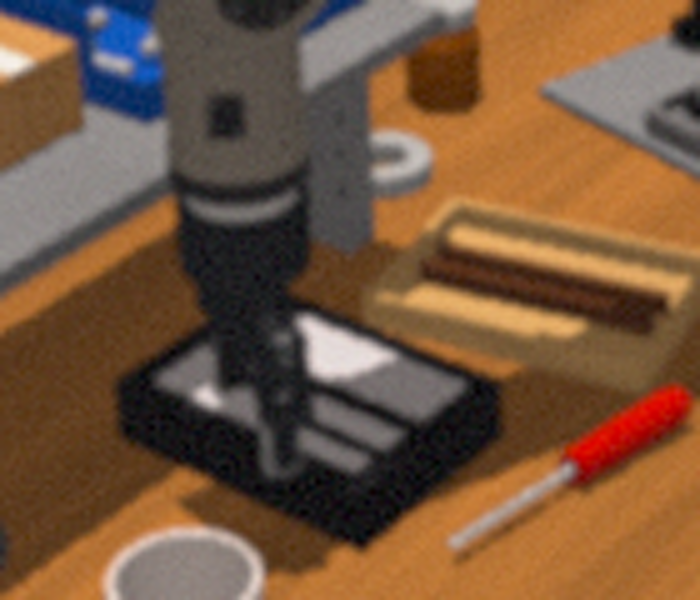

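```bash
python3 -m jog '[[[0,0.5,0],0,-1],[[0,0.8,0],0,-1]]'; python3 -m jog '[[[0,0.3,0],0,-1],[[0,0.3,0],0,-1]]';  python3 -m jog '[[[0,0.3,0],0,-1],[[0,0.3,0],0,-1]]'
```

```text
clock: 4.78
tcp_pos: [0.5155, 0.2672, 0.2019]
orientation: [-1.426, -0.782, 0.781]
contact_force: [0.8, 0.6, 0.7]
grip_width: 0.0855
clock: 5.03
tcp_pos: [0.5162, 0.2672, 0.1993]
orientation: [-1.427, -0.782, 0.78]
contact_force: [1.0, -0.7, 3.7]
grip_width: 0.0853
clock: 5.28
tcp_pos: [0.5174, 0.2678, 0.1978]
orientation: [-1.427, -0.785, 0.776]
contact_force: [2.9, -1.3, 13.3]
grip_width: 0.0857
```

```bash
python3 -c "
from h import *
o=get_obs(); print(o['moment'].round(2),o['contact_force'].round(1))
w=grab_frame('side');crop(w,'s5',160,150,300,270,5)
w=grab_frame('wrist');cv2.imwrite('pics/w5.png',w['image'])
"
```

```text
[-0.55 -1.09  0.05] [ 2.9 -1.3 13.3]
```

View pics/s5.png

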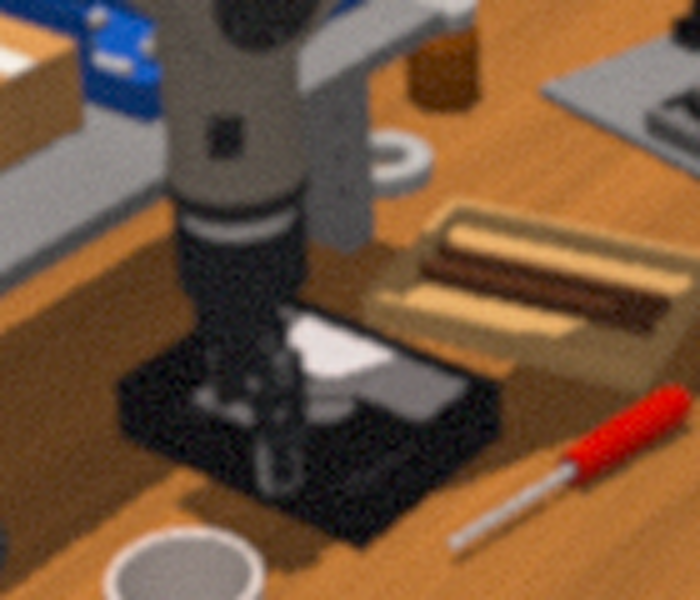

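View pics/w5.png

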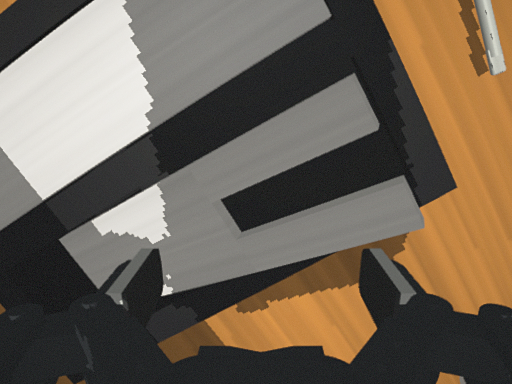

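```bash
python3 -m jog '[[[0.1,0.1,-0.2],0,-1],[[0.2,0.2,-0.4],0,-1],[[0.36,0.33,-0.6],0,-1],[[0.36,0.33,-0.6],0,-1]]'; python3 -m jog '[[[0.15,0.13,-0.25],0,-1],[[0.26,0.24,-0.43],0,-1],[[0.26,0.24,-0.43],0,-1]]';python3 -c "
from h import *
w=grab_frame('side');crop(w,'s6',160,150,300,270,5)
w=grab_frame('wrist');cv2.imwrite('pics/w6.png',w['image'])
"
```

```text
clock: 5.88
tcp_pos: [0.5244, 0.2678, 0.1946]
orientation: [-1.427, -0.786, 0.776]
contact_force: [3.7, -0.9, 11.2]
grip_width: 0.0851
clock: 6.25
tcp_pos: [0.5288, 0.268, 0.1925]
orientation: [-1.426, -0.785, 0.777]
contact_force: [1.0, -1.1, 16.0]
grip_width: 0.0857
```

View pics/s6.png

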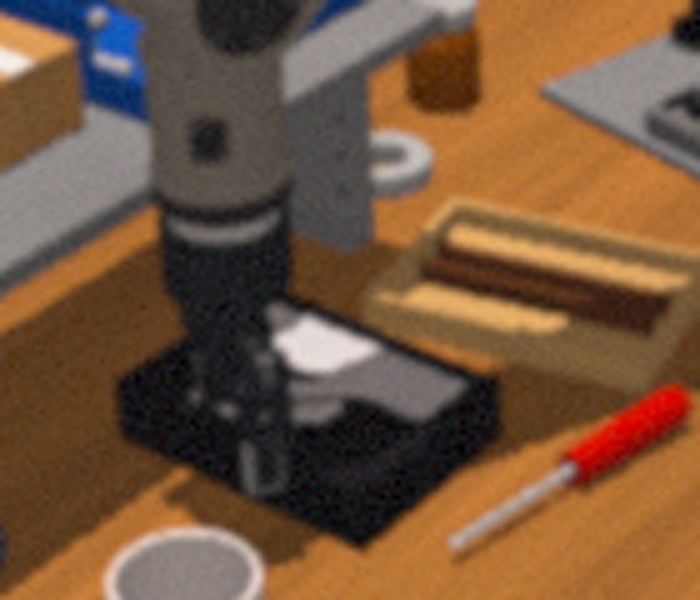

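View pics/w6.png

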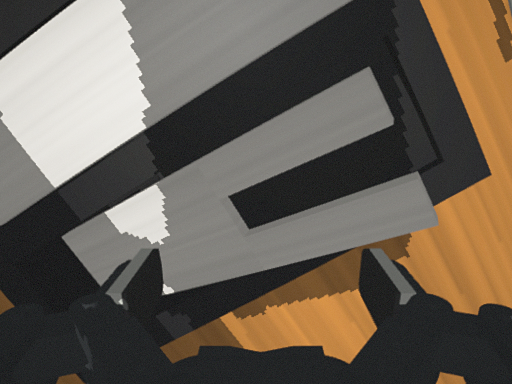

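```bash
cat >> h.py <<'E'
def slope(f,uv,xe=.538):
    d=ray(f,uv);o=f["origin"];k=np.tan(np.radians(25))
    # z = .0435 - k (x-xe)
    t=(.0435-k*(o[0]-xe)-o[2])/(d[:,2]+k*d[:,0]); p=o+d*t[:,None]
    s=(p[:,0]-xe)/np.cos(np.radians(25))
    return p,s
E
python3 -c "
from h import *
w=grab_frame('wrist')
p,s=slope(w,[[228,197],[247,229],[369,68],[394,122],[418,172],[438,222]])
print((p*1000).round(1),(s*1000).round(1))"
```

```text
[[518.9 230.3  52.4]
 [520.  243.7  51.9]
 [466.2 216.9  77. ]
 [466.8 231.7  76.7]
 [467.1 246.8  76.6]
 [468.2 262.9  76.1]] [-21.  -19.9 -79.2 -78.6 -78.2 -77. ]
```

```bash
python3 -m jog '[[[0,-0.5,0],0,-1],[[0,-1.5,0],0,-1],[[-1,-4,1.5],0,-1],[[-1,-4,1.5],0,-1]]';python3 -c "
from h import *
w=grab_frame('side');crop(w,'s7',160,150,300,270,5)
w=grab_frame('wrist');cv2.imwrite('pics/w7.png',w['image'])
"
```

```text
clock: 6.9
tcp_pos: [0.5087, 0.267, 0.2315]
orientation: [-1.425, -0.783, 0.781]
contact_force: [1.0, -0.2, -0.6]
grip_width: 0.0856
```

View pics/w7.png

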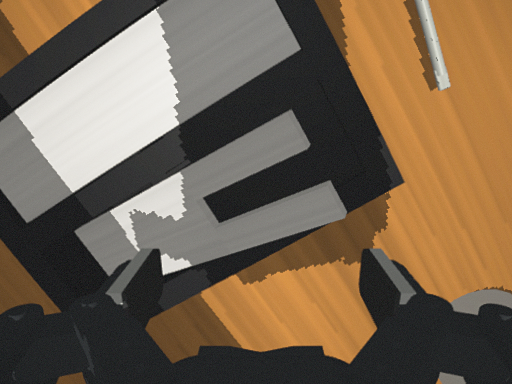

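```bash
python3 -c "
from h import *
w=grab_frame('wrist')
p,s=slope(w,[[204,199],[218,223],[293,110],[309,148],[331,181],[347,213]])
print((p*1000).round(1),(s*1000).round(1))
to(.46,.24,.28,88)
"
```

```text
[[517.9 230.   52.9]
 [519.4 243.2  52.2]
 [464.8 216.2  77.6]
 [466.8 231.   76.7]
 [466.1 246.1  77. ]
 [467.1 260.8  76.6]] [-22.2 -20.6 -80.8 -78.5 -79.3 -78.2]
t 7.05 tcp [0.5098 0.2659 0.2294] zang 147.4 F [-0.  -0.4 -0.3] grip 0.0852 | shift [-4.87 -5.05  2.8 ] twist 1.036
```

View pics/s7.png

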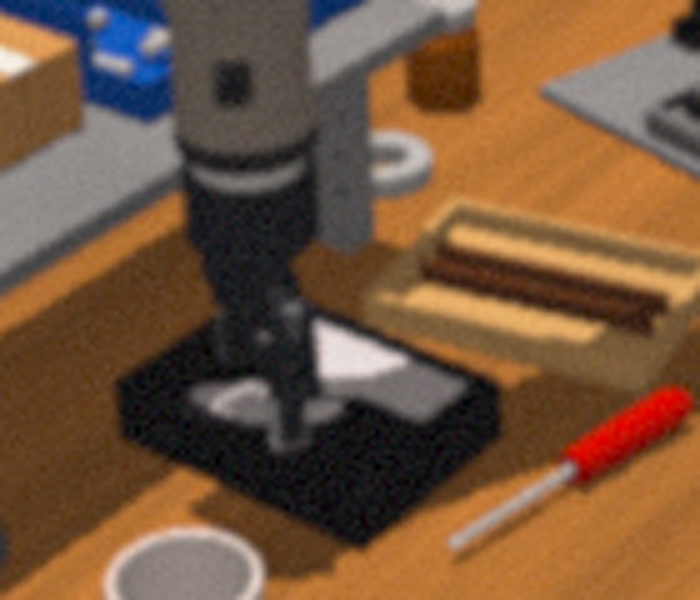

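```bash
python3 -m jog '[[[-2,-5,1],0.2,-1],[[-4,-5,2.5],1.04,-1],[[-4,-5,2.5],1.04,-1],[[-4,-5,2.5],1.04,-1],[[-4,-5,2.5],1.04,-1],[[-4,-5,2.5],1.04,-1],[[-4,-5,2.5],1.04,-1],[[-4,-5,2.5],1.04,-1]]';python3 -c "
from h import *
to(.481,.238,.217,88)
w=grab_frame('wrist');cv2.imwrite('pics/w8.png',w['image'])
"
```

```text
clock: 8.05
tcp_pos: [0.467, 0.246, 0.2796]
orientation: [-1.571, 0.029, -0.028]
contact_force: [0.3, 0.2, -0.3]
grip_width: 0.0854
t 8.05 tcp [0.467  0.246  0.2796] zang 87.9 F [ 0.3  0.2 -0.3] grip 0.0854 | shift [ 1.43  6.26 -0.75] twist -0.001
```

View pics/w8.png

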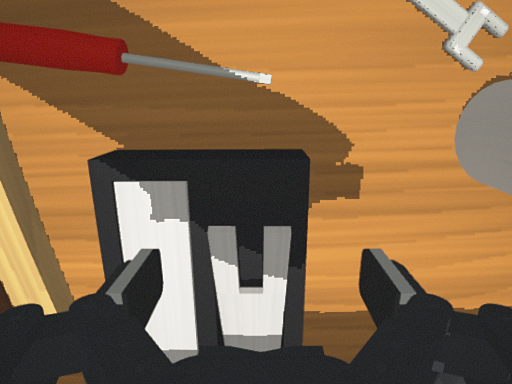

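```bash
python3 -m jog '[[[1.4,2,-0.75],0,-1],[[1.4,5,-0.75],0,-1],[[1.4,6.2,-0.75],0,-1],[[1.4,6.2,-0.75],0,-1]]';python3 -c "
from h import *
to(.481,.238,.217,88)
w=grab_frame('wrist');cv2.imwrite('pics/w9.png',w['image'])
p,s=slope(w,[[208,226],[291,226]]); 
"
```

```text
clock: 8.6
tcp_pos: [0.4803, 0.2382, 0.2175]
orientation: [-1.571, 0.03, -0.028]
contact_force: [0.2, -0.0, 0.2]
grip_width: 0.0854
t 8.6 tcp [0.4803 0.2382 0.2175] zang 87.9 F [ 0.2 -0.   0.2] grip 0.0854 | shift [ 0.07  0.05 -0.01] twist -0.002
```

View pics/w9.png

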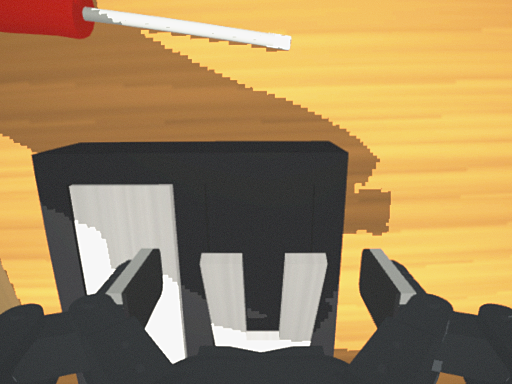

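```bash
python3 -m jog '[[[0,0,0],0,1],[[0,0,0],0,1],[[0,0,0],0,1],[[0,0,0],0,1],[[0,0,0],0,1],[[0,0,0],0,1]]' 40;python3 -c "
from h import *
to(.481,.238,.217,88)
w=grab_frame('wrist');cv2.imwrite('pics/w10.png',w['image'])
w=grab_frame('side');crop(w,'s10',160,150,300,270,5)
"
```

```text
clock: 9.4
tcp_pos: [0.4807, 0.2383, 0.2185]
orientation: [-1.57, 0.029, -0.03]
contact_force: [-1.8, -0.8, 6.2]
grip_width: 0.0452
t 9.4 tcp [0.4807 0.2383 0.2185] zang 87.8 F [-1.8 -0.8  6.2] grip 0.0452 | shift [ 0.03  0.15 -0.03] twist -0.003
```

View pics/w10.png

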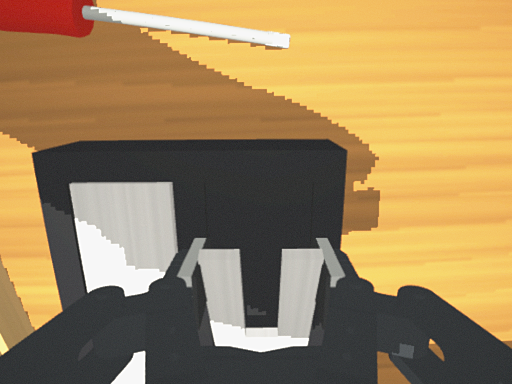

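View pics/s10.png

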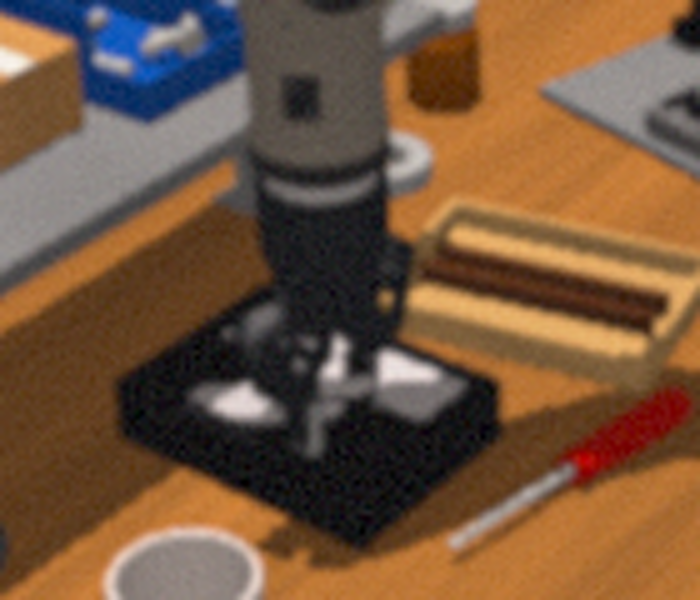

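```bash
python3 -m jog '[[[0,-0.5,0],0,1],[[0,-1.5,0],0,1],[[-0.5,-3,0],0,1],[[-1,-5,0],0,1],[[-2,-7,0],0,1],[[-3,-9,0],0,1],[[-3,-9,0],0,1]]';python3 -c "
from h import *
to(.45,.238,.3,88)
w=grab_frame('wrist');cv2.imwrite('pics/w11.png',w['image'])
w=grab_frame('side');crop(w,'s11',130,110,330,270,4)
"
```

```text
clock: 10.38
tcp_pos: [0.4503, 0.2399, 0.3102]
orientation: [-1.569, 0.026, -0.032]
contact_force: [0.4, 0.3, -0.8]
grip_width: 0.045
t 10.38 tcp [0.4503 0.2399 0.3102] zang 87.9 F [ 0.4  0.3 -0.8] grip 0.045 | shift [-0.02  1.02 -0.19] twist -0.002
```

View pics/s11.png

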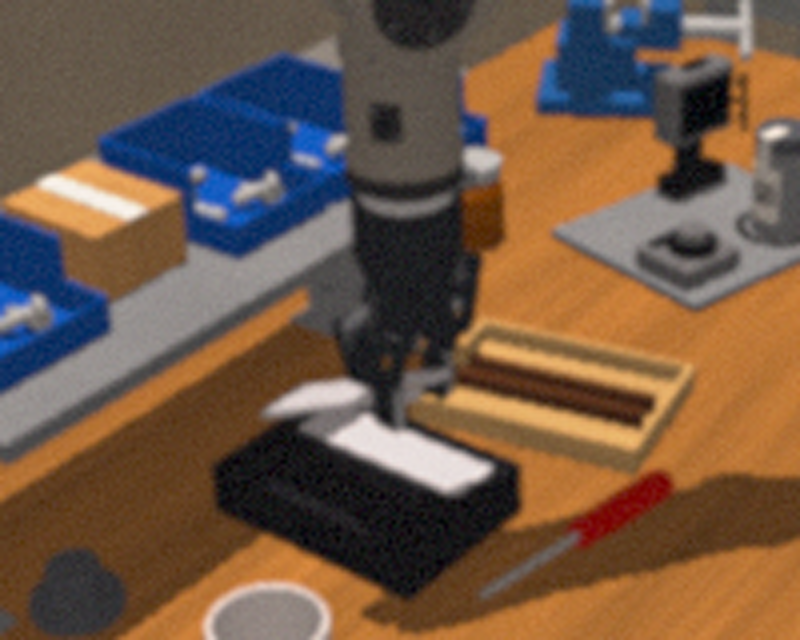

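View pics/w11.png

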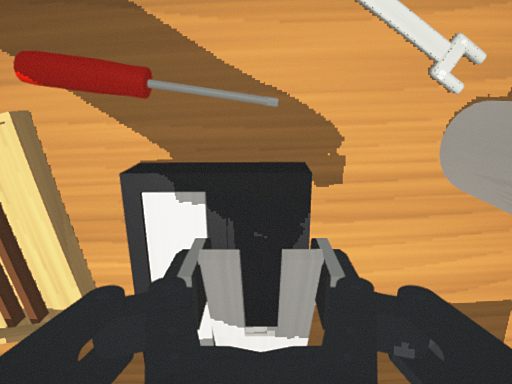

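Run:
```python
from h import *
w=np.load('w1.npy',allow_pickle=True).item()
c=lambda p:(np.array(p,float)+.5)/2.9-.5+[0,85]
def P(n,px,z): print(n,(plane(w,px,z)*1000).round(1)[:,:2].tolist())
P("runner- top edge near L,R / far L,R",c([[43,106],[66,103],[184,500],[203,500]]),.022)
P("runner+ ",c([[106,95],[128,91],[245,500],[262,495]]),.022)
P("corner top: near +y, far -y outer",c([[247,17],[85,570],[388,505]]),.024)
crop(w,"w1r",0,100,110,285,3.2)
f=grab_frame("top"); crop(f,"t4",250,165,320,250,7)
```

```text
runner- top edge near L,R / far L,R [[410.6, -34.5], [409.7, -25.2], [568.8, -6.1], [568.7, 2.1]]
runner+  [[407.2, -9.1], [406.0, -0.4], [568.5, 19.9], [566.2, 27.4]]
corner top: near +y, far -y outer [[381.3, 48.9], [601.0, -54.7], [569.1, 79.9]]
```

View pics/w1r.png

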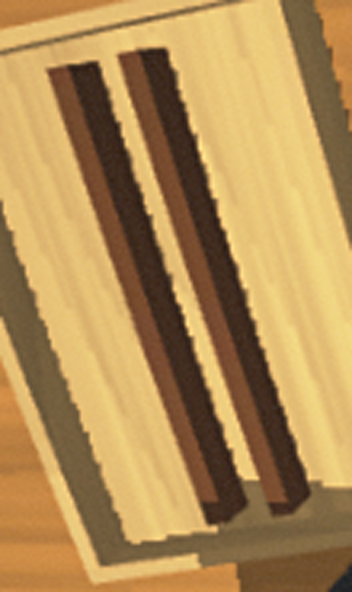

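View pics/t4.png

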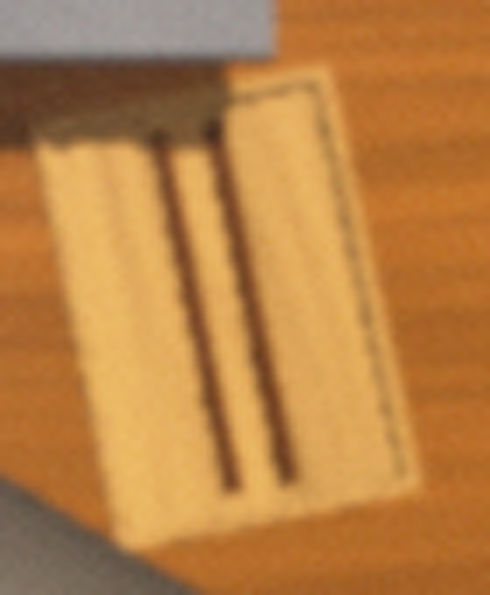

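```bash
python3 -c "
from h import *
to(.432,-.0134,.31,100)"
```

```text
t 10.53 tcp [0.4508 0.2389 0.3078] zang 87.8 F [ 0.6  0.3 -0.9] grip 0.0453 | shift [ -0.91  -0.21 -25.28] twist -0.213
```

```bash
python3 -m jog '[[[0,0,-2],0,1],[[0,0,-6],-0.05,1],[[-0.3,0,-10],-0.1,1],[[-0.5,0,-14],-0.15,1],[[-0.7,0,-18],-0.2,1],[[-0.9,0,-22],-0.21,1],[[-0.9,0,-24.5],-0.21,1],[[-0.9,-0.2,-25.3],-0.21,1],[[-0.9,-0.2,-25.3],-0.21,1],[[-0.9,-0.2,-25.3],-0.21,1]]';python3 -c "
from h import *
print(get_obs()['joints'].round(2))
to(.432,-.0134,.25,100)
w=grab_frame('wrist');cv2.imwrite('pics/w12.png',w['image'])
w=grab_frame('side');crop(w,'s12',180,110,330,250,4)
"
```

```text
clock: 11.78
tcp_pos: [0.4322, -0.012, 0.3101]
orientation: [-1.566, -0.137, 0.136]
contact_force: [-0.3, 0.4, -0.4]
grip_width: 0.0452
[ 0.67  0.33 -0.9   2.16  0.36  0.81  1.28]
t 11.78 tcp [ 0.4322 -0.012   0.3101] zang 100.0 F [-0.3  0.4 -0.4] grip 0.0452 | shift [-0.05  6.01 -0.13] twist -0.001
```

View pics/w12.png

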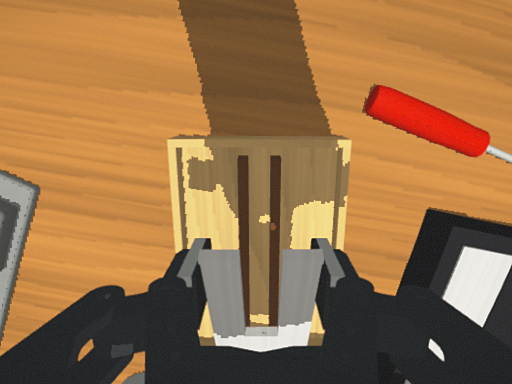

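View pics/s12.png

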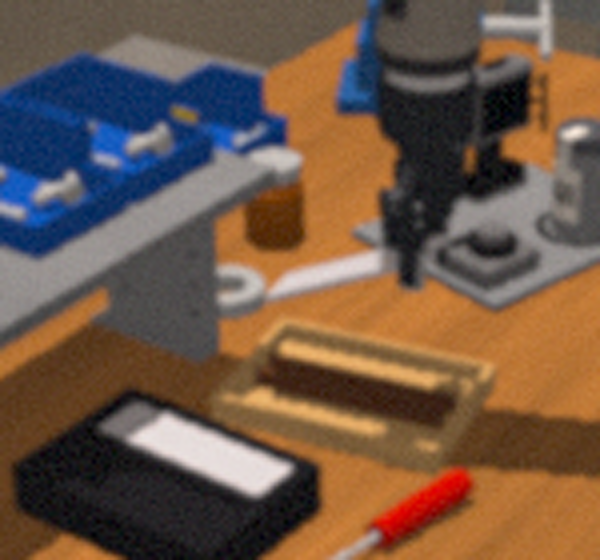

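```bash
python3 -c "
from h import *
w=grab_frame('wrist')
p=plane(w,[[243.5,156],[275,156]],.022);print((p*1000).round(1))
o=get_obs();M=R.from_rotvec(o['orientation']).as_matrix()
print(((p-o['tcp_pos'])@M*100).round(2))
q=plane(w,[[168,137],[351,137]],.024);print((q*1000).round(1))
"; python3 -m jog '[[[0,2,0],0,1],[[0,4,0],0,1],[[0,5,0],0,1],[[0,5.5,0],0,1],[[0,5.5,0],0,1]]'
```

```text
[[408.  -30.2  22. ]
 [403.8  -6.2  22. ]]
[[-2.69 28.8  -1.36]
 [-2.69 28.8   1.08]]
[[403.1 -89.1  24. ]
 [379.1  47.8  24. ]]
clock: 12.55
tcp_pos: [0.4322, -0.013, 0.2551]
orientation: [-1.566, -0.136, 0.135]
contact_force: [-0.3, -0.3, -1.2]
grip_width: 0.0449
```

```bash
python3 -m jog '[[[-0.3,0.8,-0.1],0,1],[[-0.3,1.6,-0.1],0,1],[[-0.3,2.1,-0.1],0,1],[[-0.3,2.6,-0.1],0,1],[[-0.3,3.0,-0.1],0,1]]' 25; python3 -c "
from h import *
w=grab_frame('side');crop(w,'s13',180,110,330,250,4)"
```

```text
clock: 13.18
tcp_pos: [0.4293, -0.0146, 0.2248]
orientation: [-1.567, -0.135, 0.135]
contact_force: [-2.0, -0.0, 2.5]
grip_width: 0.0452
```

View pics/s13.png

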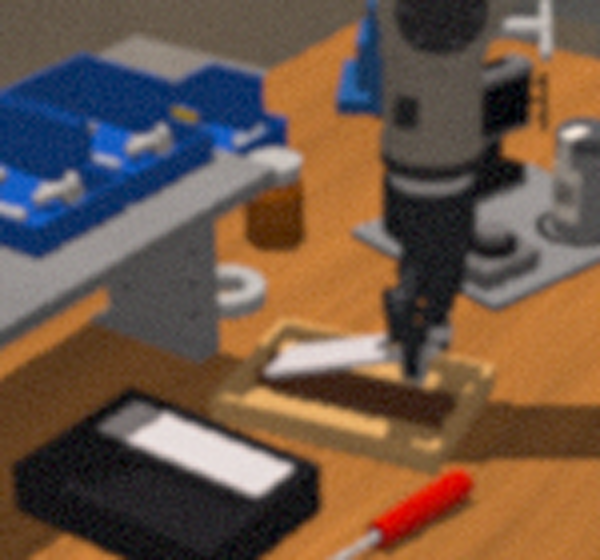

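```bash
python3 -m jog '[[[0,0.5,0],0,1],[[0,1,0],0,1],[[0,1.5,0],0,1],[[0,2,0],0,1],[[0,2.5,0],0,1],[[0,3,0],0,1],[[0,3.4,0],0,1],[[0,3.4,0],0,1]]';python3 -m jog '[[[0,0.4,0],0,1],[[0,0.7,0],0,1],[[0,0.7,0],0,1]]'; python3 -c "
from h import *
w=grab_frame('side');crop(w,'s14',180,110,330,250,4)
w=grab_frame('wrist');cv2.imwrite('pics/w14.png',w['image'])"
```

```text
clock: 14.22
tcp_pos: [0.4293, -0.0147, 0.1908]
orientation: [-1.566, -0.135, 0.135]
contact_force: [-1.1, 0.7, 1.1]
grip_width: 0.0451
clock: 14.6
tcp_pos: [0.4293, -0.0147, 0.1838]
orientation: [-1.567, -0.135, 0.135]
contact_force: [-0.7, -0.4, 2.4]
grip_width: 0.0454
```

View pics/s14.png

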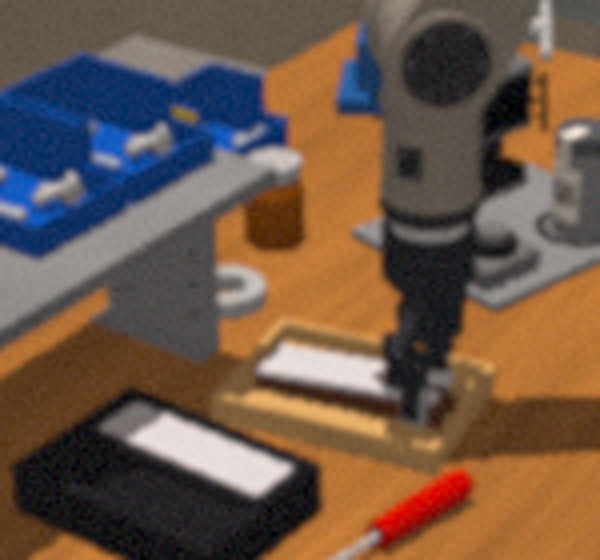

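View pics/w14.png

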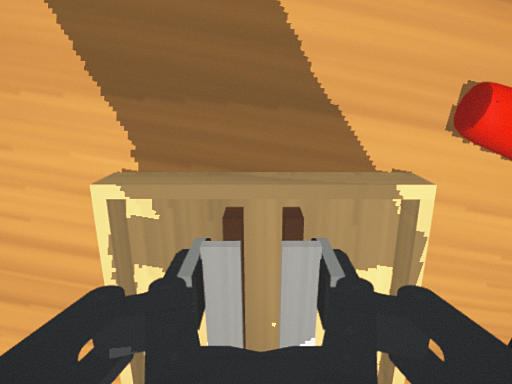

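```bash
python3 -m jog '[[[0,0.2,0],0,1],[[0,0.4,0],0,1],[[0,0.4,0],0,1]]';python3 -m jog '[[[0,0.2,0],0,1],[[0,0.2,0],0,1]]';python3 -m jog '[[[0,0.15,0],0,1],[[0,0.15,0],0,1]]'
```

```text
clock: 15.08
tcp_pos: [0.4293, -0.0148, 0.1799]
orientation: [-1.567, -0.135, 0.135]
contact_force: [-1.0, -1.1, 1.4]
grip_width: 0.0449
clock: 15.32
tcp_pos: [0.4294, -0.0147, 0.1779]
orientation: [-1.567, -0.135, 0.135]
contact_force: [-1.4, -0.5, 2.2]
grip_width: 0.0447
clock: 15.58
tcp_pos: [0.4293, -0.0145, 0.1773]
orientation: [-1.568, -0.136, 0.135]
contact_force: [-4.8, -1.5, 17.0]
grip_width: 0.0448
```

```bash
python3 -c "
from h import *
o=get_obs();print(o['moment'].round(2))
w=grab_frame('side');crop(w,'s15',235,180,310,235,10)
w=grab_frame('wrist');crop(w,'w15',180,190,350,350,4)"
```

```text
[0.02 0.79 0.02]
```

View pics/s15.png

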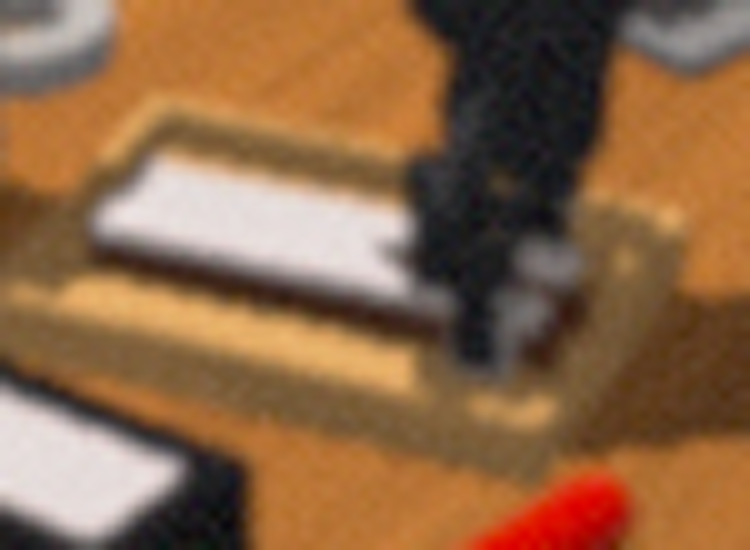

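View pics/w15.png

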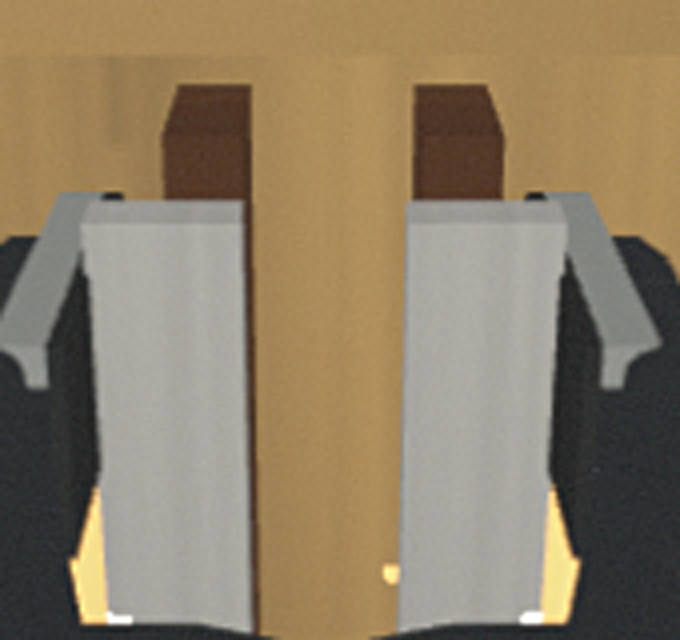

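```bash
python3 -c "
from h import *
w=grab_frame('wrist')
c=lambda p:(np.array(p,float)+.5)/4-.5+[180,190]
from scipy.optimize import brentq
def zof(a,b,W):
    g=lambda z:np.linalg.norm(np.diff(plane(w,c([a,b]),z),axis=0))-W
    return brentq(g,-.1,.15)
print('plate top near z',zof([83,222],[566,222],.046), zof([84,222],[565,222],.046))
print('runner outer near top z',zof([164,134],[502,134],.034))
print('prong edges slot',zof([245,222],[406,222],.016))
"
```

```text
plate top near z 0.029571244375033695 0.02908156315499025
runner outer near top z 0.020291655109430765
prong edges slot 0.024244299321754603
```

```bash
python3 -m jog '[[[0,-0.05,0],0,0],[[0,-0.05,0],0,-0.04],[[0,-0.05,0],0,-0.08],[[0,-0.05,0],0,-0.12],[[0,-0.05,0],0,-0.2],[[0,-0.05,0],0,-0.35],[[0,-0.05,0],0,-0.45],[[0,-0.05,0],0,-0.45]]' 20;python3 -c "
from h import *
w=grab_frame('wrist');crop(w,'w16',180,190,350,350,4)"
```

```text
clock: 16.73
tcp_pos: [0.4293, -0.0147, 0.177]
orientation: [-1.567, -0.135, 0.135]
contact_force: [0.4, 0.0, -0.2]
grip_width: 0.0618
```

View pics/w16.png

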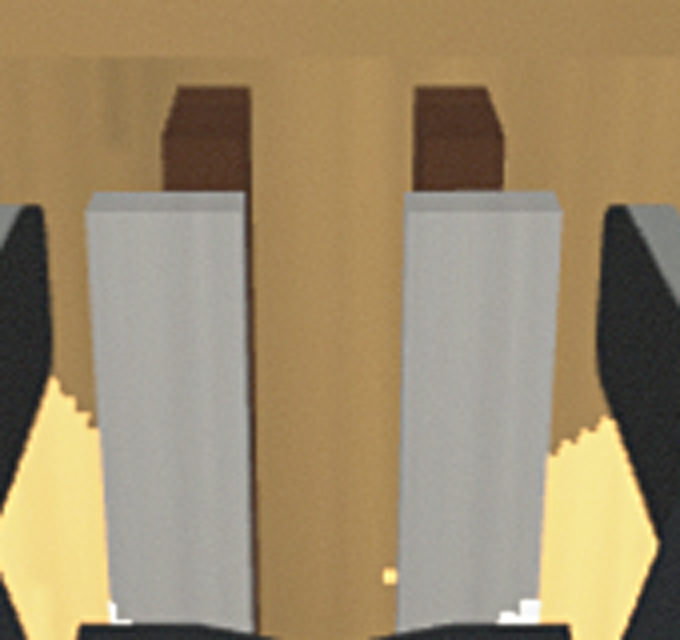

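```bash
python3 -m jog '[[[0,-1,0],0,-0.45],[[0,-5,0],0,-0.45],[[0,-10,0],0,-0.7],[[0,-15,0],0,-1],[[0,-18.3,0],0,-1],[[0,-18.3,0],0,-1]]';python3 -c "
from h import *
to(.44,-.38,.36,45)
w=grab_frame('wrist');cv2.imwrite('pics/w17.png',w['image'])"
```

```text
clock: 17.52
tcp_pos: [0.43, -0.0144, 0.3627]
orientation: [-1.569, -0.139, 0.131]
contact_force: [-0.6, 0.2, 1.1]
grip_width: 0.0855
t 17.52 tcp [ 0.43   -0.0144  0.3627] zang 99.8 F [-0.6  0.2  1.1] grip 0.0855 | shift [ -5.26   0.33 -36.19] twist 0.957
```

View pics/w17.png

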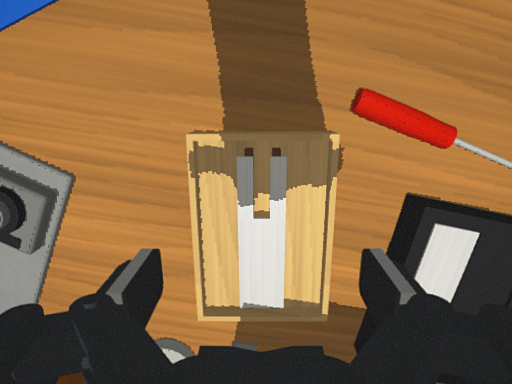

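Plate lies square on both runners (outline (238–286, 156–308), symmetric about the runners). Next the tin.

```bash
python3 -m jog '[[[-1,0,-5],0.1,-1],[[-5.3,0,-36.2],0.96,-1],[[-5.3,0,-36.2],0.96,-1],[[-5.3,0,-36.2],0.96,-1],[[-5.3,0,-36.2],0.96,-1],[[-5.3,0,-36.2],0.96,-1],[[-5.3,0,-36.2],0.96,-1],[[-5.3,0,-36.2],0.96,-1],[[-5.3,0,-36.2],0.96,-1],[[-5.3,0,-36.2],0.96,-1]]';python3 -c "
from h import *
print(get_obs()['joints'].round(2))
w=grab_frame('wrist');cv2.imwrite('pics/w18.png',w['image'])"
```

```text
clock: 18.82
tcp_pos: [0.4394, -0.379, 0.36]
orientation: [-1.482, 0.614, -0.614]
contact_force: [0.2, -0.3, -0.1]
grip_width: 0.0854
[ 1.05  0.43 -0.57  1.8   0.27  0.99  1.15]
```

View pics/w18.png

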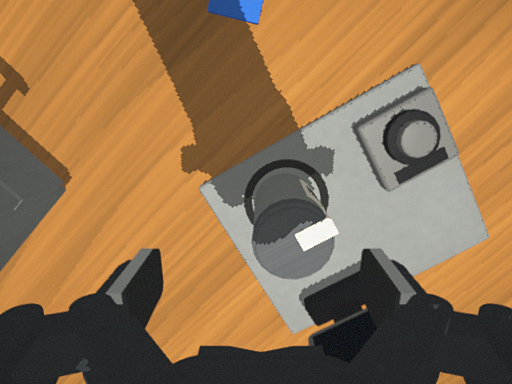

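Run:
```python
from h import *
w=grab_frame('wrist'); np.save('w18.npy',w,allow_pickle=True)
im=w["image"]
crop(w,"w18c",190,60,500,350,2.5)
hsv=cv2.cvtColor(im,cv2.COLOR_BGR2HSV)
m=((hsv[...,2]>215)&(hsv[...,1]<40)).astype(np.uint8); m[:,:280]=0;m[:,350:]=0;m[:205]=0;m[260:]=0
cs,_=cv2.findContours(m,0,2); c=max(cs,key=cv2.contourArea); b=cv2.boxPoints(cv2.minAreaRect(c)); print(b.tolist())
print((plane(w,b,.115)*1000).round(1)[:,:2].tolist())
print('lid pts',(plane(w,[[252,235],[336,238],[293,198],[292,279]],.115)*1000).round(1)[:,:2].tolist())
print('spot ring',(plane(w,[[244,200],[328,200],[286,160],[286,242]],.010)*1000).round(1)[:,:2].tolist())
print('base corners',(plane(w,[[419,65],[488,238],[202,186],[293,333]],.010)*1000).round(1)[:,:2].tolist())
print('key',(plane(w,[[414,134]],.054)*1000).round(1)[:,:2].tolist())
```

```text
[[294.3999938964844, 233.80001831054688], [330.3999938964844, 215.80001831054688], [338.8000183105469, 232.60000610351562], [302.8000183105469, 250.60000610351562]]
[[470.0, -377.3], [477.8, -351.0], [491.2, -355.1], [483.4, -381.9]]
lid pts [[450.0, -398.6], [492.8, -359.1], [450.7, -360.3], [494.4, -402.7]]
spot ring [[447.1, -410.8], [506.4, -351.6], [447.7, -353.3], [509.4, -412.7]]
base corners [[470.2, -206.2], [659.7, -258.4], [407.8, -429.7], [596.5, -484.9]]
key [[498.8, -260.2]]
```

View pics/w18c.png

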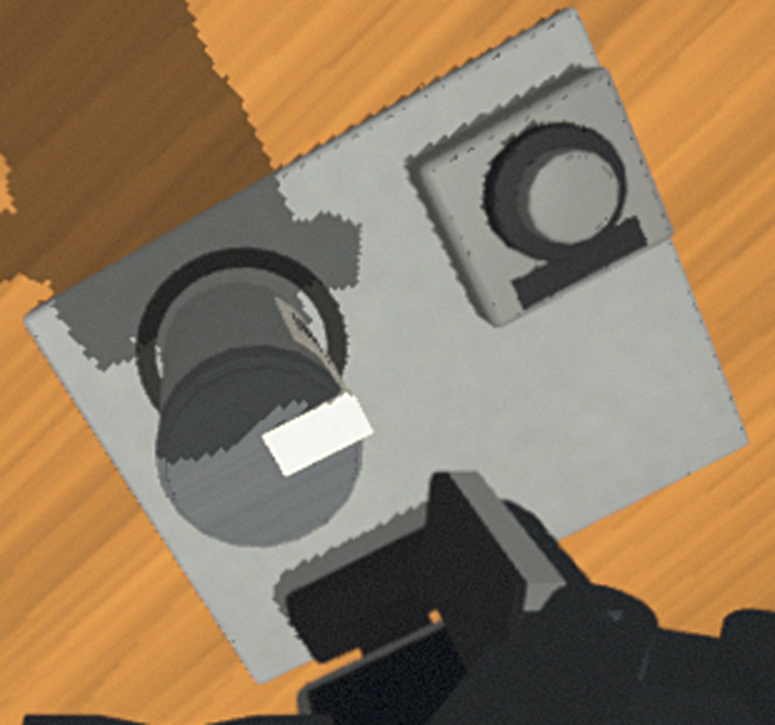

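```bash
python3 -c "
from h import *
to(.50,-.29,.34,-16)"
```

```text
t 18.93 tcp [ 0.4393 -0.3796  0.3602] zang 44.9 F [ 0.7 -0.5  0.5] grip 0.0853 | shift [-2.06  2.02 10.63] twist 1.064
```

```bash
python3 -m jog '[[[-2.1,2,10.6],1.06,-1],[[-2.1,2,10.6],1.06,-1],[[-2.1,2,10.6],1.06,-1],[[-2.1,2,10.6],1.06,-1],[[-2.1,2,10.6],1.06,-1],[[-2.1,2,10.6],1.06,-1],[[-2.1,2,10.6],1.06,-1]]';python3 -c "
from h import *
to(.50,-.29,.34,-16)
w=grab_frame('wrist');cv2.imwrite('pics/w19.png',w['image']);np.save('w19.npy',w,allow_pickle=True)"
```

```text
clock: 19.8
tcp_pos: [0.4995, -0.2903, 0.3402]
orientation: [-1.066, 1.408, -1.409]
contact_force: [-0.7, -0.5, 0.6]
grip_width: 0.0854
t 19.8 tcp [ 0.4995 -0.2903  0.3402] zang -15.8 F [-0.7 -0.5  0.6] grip 0.0854 | shift [-0.04  0.02  0.04] twist 0.004
```

View pics/w19.png

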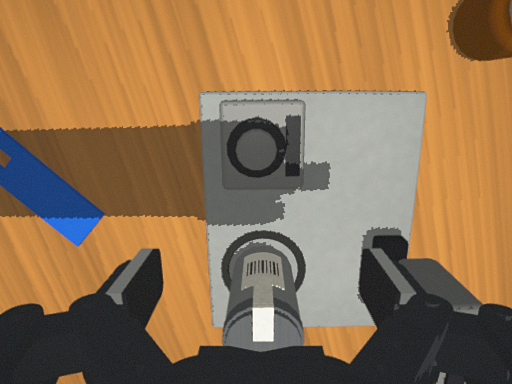

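```bash
python3 -c "
from h import *
w=np.load('w19.npy',allow_pickle=True).item()
crop(w,'w19c',200,215,330,350,5.5)"
```

```text
(no output)
```

View pics/w19c.png

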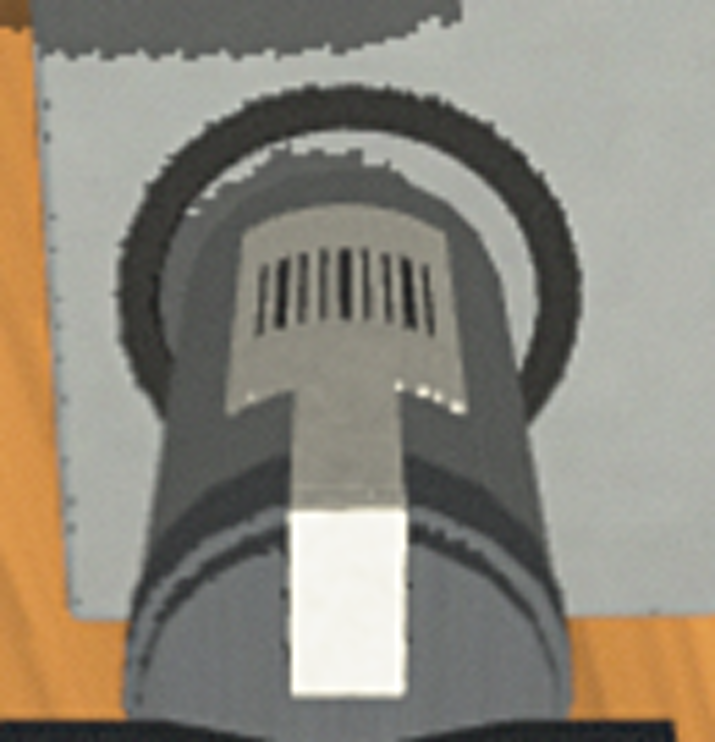

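```bash
python3 -c "
from h import *
w=np.load('w19.npy',allow_pickle=True).item()
c=lambda p:(np.array(p,float)+.5)/5.5-.5+[200,215]
print(w['origin'])
E=plane(w,c([[291,508],[407,508],[292,693],[405,693]]),.115)*1000;print(E.round(1))
d=E[:2].mean(0)-E[2:].mean(0); print('strip ang',np.degrees(np.arctan2(d[1],d[0])), 'len',np.linalg.norm(d))
print('lid edges',(plane(w,c([[127,685],[572,685]]),.115)*1000).round(1))
print('ring',(plane(w,c([[118,290],[580,295],[350,85]]),.010)*1000).round(1))
print('key',(plane(w,[[257,147]],.054)*1000).round(1), 'base', (plane(w,[[200,94],[426,92]],.01)*1000).round(1))
for t in [(.4763,-.3809),(.4744,-.3787),(.472,-.380)]:
  v=w['origin'][:2]-t; print(np.degrees(np.arctan2(v[1],v[0])))
"
```

```text
[ 0.51869514 -0.22376877  0.30980709]
[[ 477.  -351.5  115. ]
 [ 490.6 -355.4  115. ]
 [ 469.4 -378.   115. ]
 [ 483.2 -381.9  115. ]]
strip ang 74.21849279466625 len 27.499448914271095
lid edges [[ 449.6 -371.2  115. ]
 [ 503.9 -386.6  115. ]]
ring [[ 437.2 -367.9   10. ]
 [ 517.3 -391.7   10. ]
 [ 488.3 -341.    10. ]]
key [[ 506.5 -257.1   54. ]] base [[ 469.7 -205.3   10. ]
 [ 659.4 -256.    10. ]]
74.9007225089857
74.04466606115342
73.35939620234599
```

```bash
python3 -c "
from h import *
to(.4765,-.38,.33,45)"
```

```text
t 19.85 tcp [ 0.4995 -0.2904  0.3402] zang -15.7 F [0.1 0.2 0.2] grip 0.0851 | shift [9.25 1.02 0.2 ] twist -1.059
```

```bash
python3 -m jog '[[[9.25,1,0.2],-1.06,-1],[[9.25,1,0.2],-1.06,-1],[[9.25,1,0.2],-1.06,-1],[[9.25,1,0.2],-1.06,-1],[[9.25,1,0.2],-1.06,-1],[[9.25,1,0.2],-1.06,-1],[[9.25,1,0.2],-1.06,-1],[[9.25,1,0.2],-1.06,-1]]';python3 -c "
from h import *
to(.4765,-.38,.235,45)
w=grab_frame('wrist');cv2.imwrite('pics/w20.png',w['image'])"
```

```text
clock: 20.85
tcp_pos: [0.476, -0.3804, 0.33]
orientation: [-1.481, 0.617, -0.617]
contact_force: [-0.6, -0.2, 0.5]
grip_width: 0.0854
t 20.85 tcp [ 0.476  -0.3804  0.33  ] zang 44.8 F [-0.6 -0.2  0.5] grip 0.0854 | shift [0.01 9.5  0.06] twist -0.004
```

View pics/w20.png

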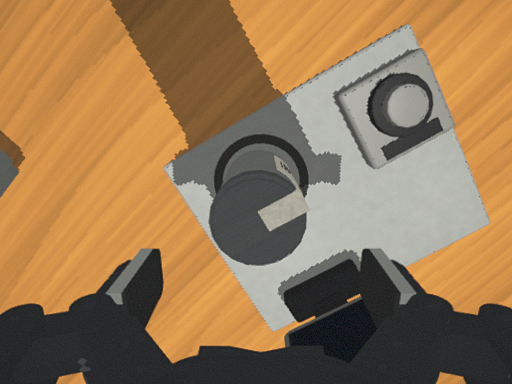

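```bash
python3 -m jog '[[[0,3,0],0,-1],[[0,6,0],0,-1],[[0,9,0],0,-1],[[0,9.5,0],0,-1],[[0,9.5,0],0,-1]]';python3 -c "
from h import *
to(.4765,-.38,.235,45)
w=grab_frame('wrist');cv2.imwrite('pics/w21.png',w['image'])"
```

```text
clock: 21.52
tcp_pos: [0.4764, -0.3803, 0.2355]
orientation: [-1.482, 0.616, -0.616]
contact_force: [0.4, 0.9, -0.1]
grip_width: 0.0853
t 21.52 tcp [ 0.4764 -0.3803  0.2355] zang 44.9 F [ 0.4  0.9 -0.1] grip 0.0853 | shift [-0.01  0.05  0.03] twist -0.002
```

View pics/w21.png

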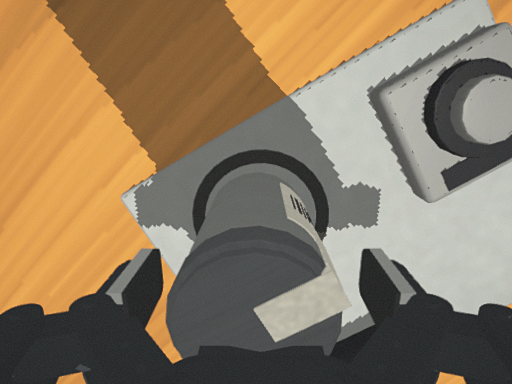

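```bash
python3 -m jog '[[[0,0,0],0,0],[[0,0,0],0,0.2],[[0,0,0],0,0.5],[[0,0,0],0,0.5],[[0,0,0],0,0.5],[[0,0,0],0,0.5]]' 30;  python3 -m jog '[[[0,0,0],0.17,0.5],[[0,0,0],0.34,0.5],[[0,0,0],0.51,0.5],[[0,0,0],0.68,0.5],[[0,0,0],0.85,0.5],[[0,0,0],1.02,0.5],[[0,0,0],1.19,0.5],[[0,0,0],1.36,0.5],[[0,0,0],1.5,0.5],[[0,0,0],1.555,0.5]]';python3 -m jog '[[[0,0,0],0,0.5],[[0,0,0],0,0.5]]';python3 -c "
from h import *
to(.4765,-.38,.235,-44)
w=grab_frame('wrist');cv2.imwrite('pics/w22.png',w['image'])
w=grab_frame('side');crop(w,'s22',240,90,380,200,5)"
```

```text
clock: 22.32
tcp_pos: [0.4763, -0.3808, 0.2362]
orientation: [-1.482, 0.615, -0.618]
contact_force: [-1.5, 0.3, 6.3]
grip_width: 0.0576
clock: 23.58
tcp_pos: [0.4776, -0.3801, 0.2362]
orientation: [-0.735, 1.748, -1.754]
contact_force: [1.8, 1.2, 1.4]
grip_width: 0.0575
clock: 23.82
tcp_pos: [0.4773, -0.3803, 0.2362]
orientation: [-0.738, 1.747, -1.751]
contact_force: [3.2, 1.1, 6.3]
grip_width: 0.0574
t 23.82 tcp [ 0.4773 -0.3803  0.2362] zang -44.1 F [3.2 1.1 6.3] grip 0.0574 | shift [ 0.04  0.12 -0.08] twist -0.002
```

View pics/w22.png

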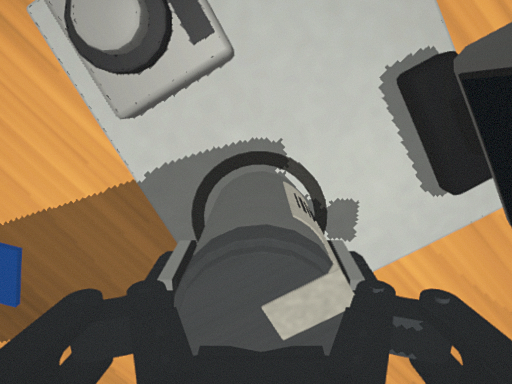

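View pics/s22.png

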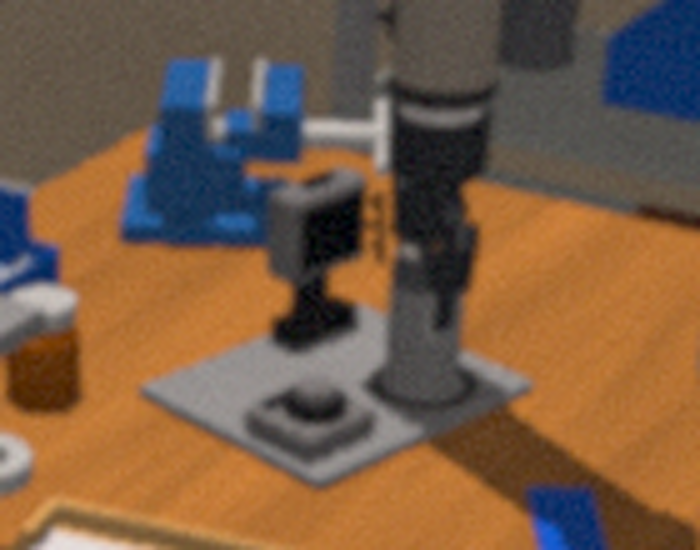

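```bash
python3 -m jog '[[[0,0,0],0,0.2],[[0,0,0],0,-0.1],[[0,0,0],0,-0.4],[[0,0,0],0,-0.8],[[0,0,0],0,-1],[[0,0,0],0,-1]]'; python3 -m jog '[[[0,-2,0],0,-1],[[0,-7,0],0,-1],[[0,-11,0],0,-1],[[-3,-12,-3],0,-1],[[-3,-12,-3],0,-1]]'; python3 -c "
from h import *
w=grab_frame('wrist');cv2.imwrite('pics/w23.png',w['image']);np.save('w23.npy',w,allow_pickle=True)
to(.506,-.257,.28,-44)
f=grab_frame('top'); crop(f,'t23',340,140,450,240,5)"
```

```text
clock: 24.68
tcp_pos: [0.4757, -0.3803, 0.2347]
orientation: [-0.74, 1.752, -1.751]
contact_force: [0.3, 0.7, -0.4]
grip_width: 0.0852
clock: 25.3
tcp_pos: [0.4765, -0.3349, 0.3578]
orientation: [-0.739, 1.746, -1.749]
contact_force: [0.4, -0.4, -0.9]
grip_width: 0.0852
t 25.35 tcp [ 0.476  -0.3366  0.357 ] zang -44.1 F [ 0.2 -0.6 -0. ] grip 0.0856 | shift [-7.8   7.7  -3.39] twist -0.001
```

View pics/w23.png

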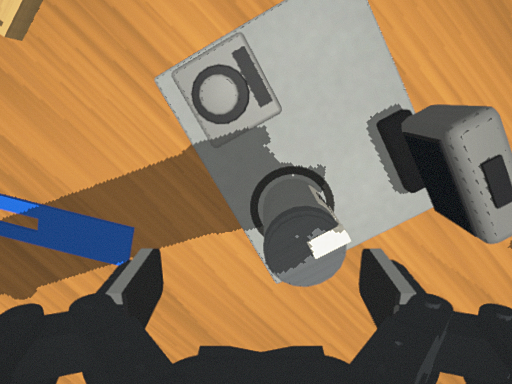

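Run:
```python
from h import *
w=np.load('w23.npy',allow_pickle=True).item(); im=w["image"]; hsv=cv2.cvtColor(im,cv2.COLOR_BGR2HSV)
m=((hsv[...,2]>200)&(hsv[...,1]<40)).astype(np.uint8); m[:,:290]=0;m[:,365:]=0;m[:215]=0;m[270:]=0
cs,_=cv2.findContours(m,0,2); c=max(cs,key=cv2.contourArea); b=cv2.boxPoints(cv2.minAreaRect(c)); P=plane(w,b,.115)*1000; print(b.tolist(),P.round(1)[:,:2].tolist())
for i in range(2):
    d=P[(i+1)%4]-P[i]; print(np.degrees(np.arctan2(d[1],d[0])),np.linalg.norm(d))
    d=P[(i+2)%4]-P[(i+3)%4]; print(np.degrees(np.arctan2(d[1],d[0])),np.linalg.norm(d))
B=plane(w,[[434,209],[368,0],[157,76],[275,282]],.01)*1000
print('key',(plane(w,[[220,93]],.054)*1000).round(1)); print(B.round(1))
d=B[0]-B[1]; print(np.degrees(np.arctan2(d[1],d[0])))
d=B[3]-B[2]; print(np.degrees(np.arctan2(d[1],d[0])))
# key refine
g=hsv[...,2]; crop(w,"w23k",160,20,300,150,5); crop(w,"w23t",230,150,370,300,4)
```

```text
[[306.8000183105469, 241.60003662109375], [342.3999938964844, 223.800048828125], [350.9999694824219, 241.00006103515625], [315.3999938964844, 258.800048828125]] [[483.3, -375.1], [509.4, -382.3], [505.6, -396.2], [479.0, -389.1]]
-15.314459024269963 27.039839748174764
-14.902629275440942 27.504742207234923
-105.55502127407894 14.42382649414269
-107.36988242251073 14.630809290150104
key [[ 506.6 -259.7   54. ]]
[[ 579.3 -483.7   10. ]
 [ 652.  -289.1   10. ]
 [ 473.5 -205.1   10. ]
 [ 407.1 -430.9   10. ]]
-110.49008834958109
-106.37831215034008
```

View pics/w23k.png

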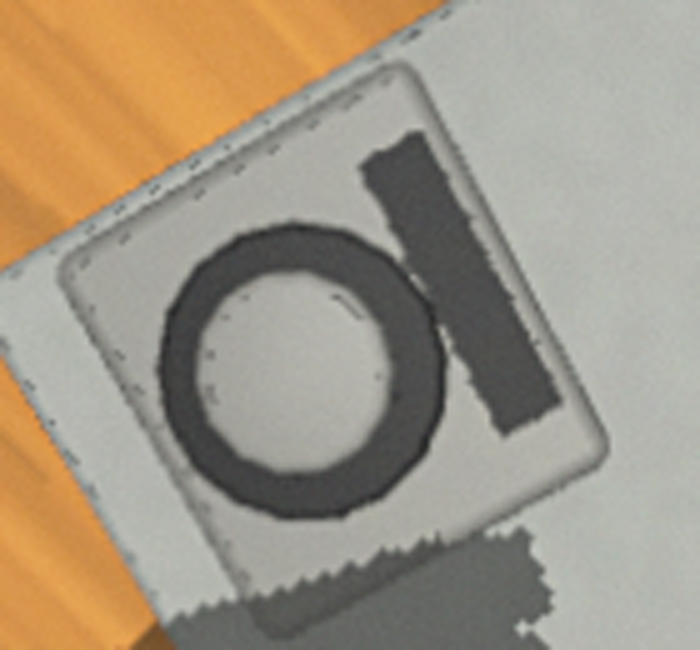

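View pics/w23t.png

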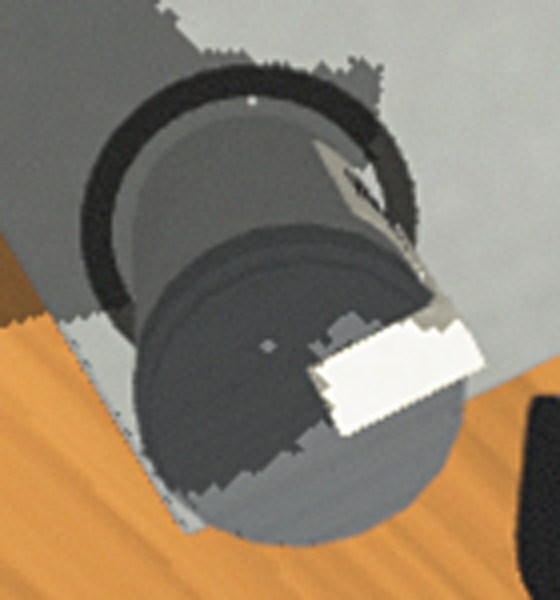

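```bash
python3 -c "
from h import *
to(.506,-.258,.245,-44)"
python3 -m jog '[[[-4,2,-2],0,1],[[-7.7,5,-3.3],0,1],[[-7.7,7.7,-3.3],0,1],[[-7.7,9,-3.3],0,1],[[-7.7,10,-3.3],0,1],[[-7.7,10,-3.3],0,1],[[-7.7,10,-3.3],0,1]]' 40; python3 -c "
from h import *
to(.506,-.258,.223,-44)
w=grab_frame('wrist');cv2.imwrite('pics/w24.png',w['image'])"
```

```text
t 25.4 tcp [ 0.4756 -0.3377  0.3563] zang -44.2 F [ 0.1 -0.6 -0.7] grip 0.0856 | shift [-7.84 11.12 -3.39] twist -0.003
clock: 26.28
tcp_pos: [0.5057, -0.2603, 0.2558]
orientation: [-0.738, 1.75, -1.752]
contact_force: [0.1, -0.9, 0.6]
grip_width: -0.0001
t 26.27 tcp [ 0.5057 -0.2603  0.2558] zang -44.3 F [ 0.1 -0.9  0.6] grip -0.0001 | shift [-0.18  3.28 -0.15] twist -0.005
```

View pics/w24.png

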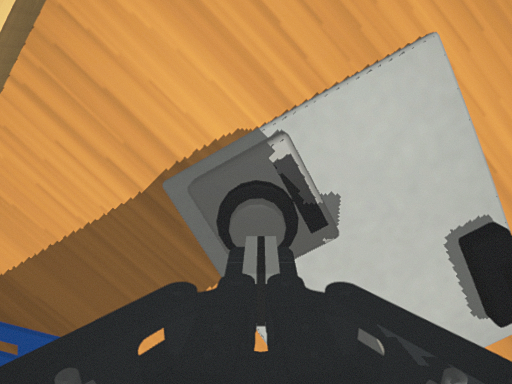

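```bash
python3 -c "
from h import *
w=grab_frame('wrist'); print((plane(w,[[257,226]],.054)*1000).round(1))"
python3 -m jog '[[[-0.1,1.5,-0.1],0,1],[[-0.1,2.5,-0.1],0,1],[[-0.1,3,-0.1],0,1],[[-0.1,3.4,-0.1],0,1],[[-0.1,3.4,-0.1],0,1]]';python3 -m jog '[[[0,0.2,0],0,1],[[0,0.2,0],0,1]]'
```

```text
[[ 506.9 -257.3   54. ]]
clock: 27.0
tcp_pos: [0.5052, -0.258, 0.2214]
orientation: [-0.74, 1.753, -1.751]
contact_force: [-4.2, 2.8, 9.0]
grip_width: -0.0
clock: 27.25
tcp_pos: [0.5053, -0.258, 0.2211]
orientation: [-0.74, 1.752, -1.751]
contact_force: [-8.3, 4.7, 25.9]
grip_width: 0.0
```

```bash
python3 -m jog '[[[0,0,0],0,1],[[0,0,0],0,1],[[0,-1,0],0,1],[[0,-4,0],0,1],[[0,-9,0],0,1],[[-4,-14,-4],0,1],[[-8,-16,-8],0,1],[[-8,-16,-8],0,1]]';python3 -c "
from h import *
to(.5,-.25,.3)
w=grab_frame('wrist');cv2.imwrite('pics/w25.png',w['image'])
f=grab_frame('top');cv2.imwrite('pics/t25.png',f['image'])
g=grab_frame('side');cv2.imwrite('pics/s25.png',g['image'])"
```

```text
clock: 28.25
tcp_pos: [0.5049, -0.141, 0.3812]
orientation: [-0.739, 1.744, -1.747]
contact_force: [-0.3, 0.1, -0.3]
grip_width: 0.0003
t 28.25 tcp [ 0.5049 -0.141   0.3812] zang -43.9 F [-0.3  0.1 -0.3] grip 0.0003 | shift [8.23 8.12 7.18] twist None
```

View pics/w25.png

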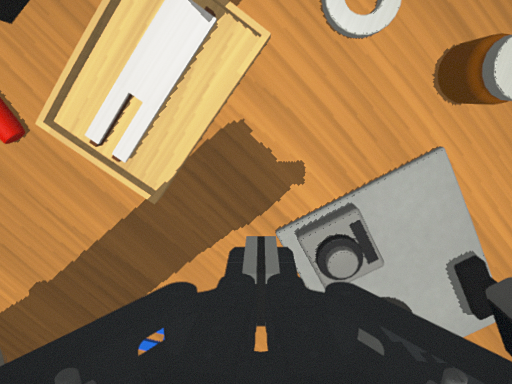

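View pics/s25.png

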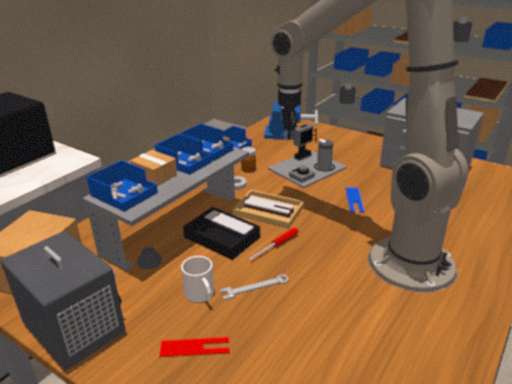

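View pics/t25.png

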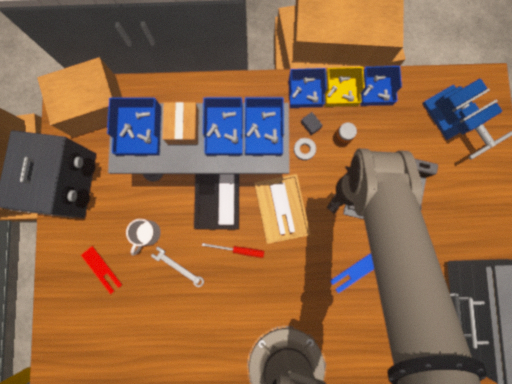

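The pictures show the plate flat on both runners, the plain plate in its pocket and the tin standing. The other items look unmoved and the robot is clear of everything.

```bash
python3 -c "
from bench import hand_in, get_obs
print(hand_in(), get_obs()['clock'])"
```

```text
the job is handed in; nothing more can be done
the job is handed in; nothing more can be done
```

The job is done and handed in at about 28 s of the 72 s allowed. `hand_in()` gives no verdict, so what follows rests on my own checks.

**What I did**
- **Tipping:** I reached the plate with one finger of the open gripper, the other finger hanging beside the tray, because the gripper cannot tilt. I pressed beyond the rocking edge but just short of the shelf front, not on the far end itself. I then pushed the plate about 12 mm down the slope, and it stayed tipped after I let go.
- **Laying the plate:** I took it by the raised end and lowered it until its far end touched the runners. I let it pivot flat, then opened the fingers slowly.
- **Tin:** I turned it 89° on its spot and let go.
- **Confirm key:** I pressed it to its stop with about 26 N.

**Last checks**
- **Plate:** it lies square on both runners. The contact forces could not tell whether the raised end was fully resting before release. It settled by roughly 1 mm as the fingers opened.
- **Tin:** the seal strip points at -15.1° against a scanner direction of -15.0°, and the tin is standing.
- **Tin label:** in an earlier picture the strip ran straight up from the middle of the label. I did not see the label itself again after the turn.
- **Key:** the press ended at the height expected for fully down.
- **Everything else:** the plain plate is in its pocket, the other items look unmoved, and the robot is touching nothing.

**Disagreements:** position estimates from different views differed by about 2–5 mm for the tin and trays, and up to about 8 mm for the key. One reading of the scanner base angle was off because a corner was cut off or hidden, so I discarded it.

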